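Sort the returns on the packing bench

TASK

Clear the returned things off the packing bench: the full gift box and the flat carton go into the open cardboard shipping box, the two empty gift boxes into the grey tote, and the tape roll into the square plywood tray. The three gift boxes look the same, so lift each one to feel whether it is full. Set everything down side by side, standing or lying flat on the floor of its tray as it does now on the bench, and do not push the small white dish about or tip it.

Things in the scene. Friction and masses are not known exactly. Their poses are not given: they have to be found in the camera images.
- giftbox_1: one of three look-alike white gift boxes, 58 x 58 mm and 70 mm tall, square, with a deep lid that is fixed on (lid: 58 mm wide, z 32 to 70 mm; below it the box is 54 mm wide). Origin at the centre of its underside, z up. It may be a full box (0.32 to 0.47 kg) or an empty one (0.05 to 0.08 kg): nothing but the weight tells (not the name either; it changes each time). Exactly one of the three is full
- giftbox_2: one of three look-alike white gift boxes, 58 x 58 mm and 70 mm tall, square, with a deep lid that is fixed on (lid: 58 mm wide, z 32 to 70 mm; below it the box is 54 mm wide). Origin at the centre of its underside, z up. It may be a full box (0.32 to 0.47 kg) or an empty one (0.05 to 0.08 kg): nothing but the weight tells (not the name either; it changes each time). Exactly one of the three is full
- giftbox_3: one of three look-alike white gift boxes, 58 x 58 mm and 70 mm tall, square, with a deep lid that is fixed on (lid: 58 mm wide, z 32 to 70 mm; below it the box is 54 mm wide). Origin at the centre of its underside, z up. It may be a full box (0.32 to 0.47 kg) or an empty one (0.05 to 0.08 kg): nothing but the weight tells (not the name either; it changes each time). Exactly one of the three is full
- flat_carton: small brown cardboard carton, closed, lying flat: 75 mm along its x, 45 mm along its y, 28 mm tall. Origin at the centre of its underside, z up. 0.08 kg
- tape_roll: brown roll of packing tape lying flat: 60 mm outer diameter, hole of 26 mm, 24 mm tall. Origin at the centre of its underside, z up. 0.07 kg
- ship_box: low open cardboard shipping box with its two long flaps folded outwards, 140 mm along its x, 220 mm along its y. Fixed to the table. Origin at the centre of its underside, z up; walls 4 mm thick and 35 mm tall, floor 4 mm thick. The flaps are thin and give no resistance
- tote: low open grey plastic tote with a small grip at each short end, 140 mm along its x, 220 mm along its y. Fixed to the table. Origin at the centre of its underside, z up; walls 4 mm thick and 35 mm tall, floor 4 mm thick
- supply_tray: low open square tray of pale plywood, 140 x 140 mm. Fixed to the table. Origin at the centre of its underside, z up; walls 4 mm thick and 35 mm tall, floor 4 mm thick
- dish: small white ceramic dish (bystander), 80 mm across, 32 mm tall, standing loose among the things. Origin at the centre of its underside, z up

How it is judged:
By the outcome, as a careful person would: the job done as asked, in the order asked, and still so for the second after the job is handed in, with the robot touching nothing.
It also fails if it takes over 128 s, if anything falls off the work surface, if the arm or the gripper's body presses on something with over 40 N, if the wrist force passes 120 N, or if a joint passes its speed limit or range.

ROBOT

A 6-joint arm with a two-finger parallel gripper is mounted at the origin on the work surface. World frame = base frame: x ahead of the robot, y to its left, z up, the work surface at z = 0. Lengths are in mm, angles in rad, forces in N, time in s.
With the tool pointing down it reaches from about 350 to 975 mm from the base axis. Payload 7.1 kg.
Tool frame: the origin (TCP) lies between the finger pads; the fingertips stand 8 mm ahead of it and the grasp point (between the pads) lies 11 mm behind it; x points along the fingers, y is the direction in which the jaws open and shut, and the axes are right-handed (so a half turn about x gives the same grasp; the last joint's range is limited). The gripper opens to 88 mm and grips with 3 to 60 N. Pads are 20 mm wide; open, the fingers measure 115 mm over their backs; the gripper's body (75 mm by 178 mm) begins 61 mm behind the grasp point.
Start: joints at [-0.019, 0.423, 1.63, -0, 1.089, -0.019], TCP at [624.984, 0.026, 190.875] pointing down, gripper open.
Joint ranges: [-3, 3], [-0.9, 2.11], [0.09, 2.58], [-1.31, 4.45], [0.11, 2.69], [-2.54, 2.54]. Speed limits (rad/s): [2.39, 2.39, 3.01, 3.14, 3.14, 3.14].

INTERFACE

Orientations are given as a rotation vector (axis times angle).
In Python, from workcell import ctrl gives the robot as it stands.
- The arm moves only by the tool apply_moves, never from a script. Its argument "increments" is a list of rows, each an object with "gripper": the opening in per cent of the stroke, from 0 (shut) to 100 (fully open); "delta_pos": the shift along the tool's x, y, z in cm, a list of three; "dr": the turn, a rotation vector about the tool's x, y, z in rad, a list of three. In form: [{"gripper": gripper, "delta_pos": [dx, dy, dz], "dr": [ax, ay, az]}, ...]. A call has exactly 5 rows; each row shifts and turns the commanded pose from where the row before left it, along the tool's axes as they then stand; what a row does not reach is not made up. A row lasts 1/12 s, in which the tool goes at most 41.7 mm and 7.16 degrees, less where a joint would pass 70% of its speed; a pose out of reach is approached as far as the arm can. A call with a gripper value outside its range is refused whole. The fingers move at their own pace and stop on an object; the grip force is fixed at half the most. Time passes only in rows, so rows that do not move let the fingers close, or fill a call up. It gives the time, the measured TCP pose, the force and the opening at its end, in the units of the state.
- ctrl.get_obs(): the state, without advancing time (a new reading comes with each control period).
- ctrl.get_image(name): name is "scene" or "side" or "wrist"; returns a dict with "img" (384x512x3 uint8, red, green, blue), "range_z" (384x512 float32, mm along the optical axis (not along the pixel's ray), 0 where there is no reading), "mtx" (3x3 intrinsics, pixels), "k1" (the pictures are not rectified: a ray, as slopes to the right and down, at radius r is drawn at 1 + k1 r^2 times it, then the intrinsics apply), "rvec" (rotation vector, rad) and "tvec" (3), from world to camera coordinates, as OpenCV has them. Camera axes: x right, y down, z forward; pixel columns grow to the right and rows downward; lengths in mm; the calibration is good to about 2 mm. A picture is of the moment at which its call begins.
- ctrl.close_job(): hands the job in, once; it reports no verdict.
The state is a dict: "t": time; "qpos": joint angles; "qvel": joint speeds; "joint_torque": joint torques, N m; "ee_pos": TCP position; "orientation": TCP orientation; "ft_force": force on the tool from outside, world axes, zero at the start; "moment": the same for the moment, N m; "width": finger opening in mm.
Only numpy, scipy, OpenCV 4.12 (cv2) and the standard library are available. Lean on these libraries where they do the work, as an engineer would, in place of code of your own. Each camera call takes 0.05 s, during which the arm holds its last target. There are 200 camera calls.

## Working session

There is one attempt and no reset: what is moved stays moved. The work goes in short steps, Python scripts to look and compute and a tool call to move; the robot and the scene stay as the last step left them, time stands still between calls to the robot, and variables do not carry over. Pictures are saved under pics/ and viewed, about 12 in all and at most 16, crops included, and the job is handed in when it is done.

Besides the shell and the picture viewer there is one more tool, called by a JSON object that holds its "op" and its "data", one argument or row to a line. apply_moves: Moves the arm, as the interface text tells. Its arguments: {"type":"object","properties":{"increments":{"type":"array","items":{"type":"object","properties":{"gripper":{"type":"number"},"delta_pos":{"type":"array","items":{"type":"number"}},"dr":{"type":"array","items":{"type":"number"}}}}}},"required":["increments"]}

```bash
mkdir -p pics
cat > h.py <<'E'
import numpy as np, cv2
from workcell import ctrl
def grab(n,save=None):
    d=ctrl.get_image(n)
    if save: cv2.imwrite('pics/'+save,d['img'][:,:,::-1])
    return d
def cloud(d):
    K=d['mtx'];h,w=d['range_z'].shape
    u,v=np.meshgrid(np.arange(w),np.arange(h))
    xy=cv2.undistortPoints(np.stack([u,v],-1).reshape(-1,1,2).astype(float),K,np.array([d['k1'],0,0,0.])).reshape(h,w,2)
    z=d['range_z'][...,None].astype(float)
    p=np.concatenate([xy*z,z],-1)
    R=cv2.Rodrigues(np.array(d['rvec'],float))[0]
    P=(p-np.array(d['tvec']).reshape(3))@R
    P[d['range_z']<=0]=np.nan
    return P
E
python3 - <<'E'
from h import *
o=ctrl.get_obs();print(o)
for n in['scene','side']:
    d=grab(n,n+'0.png');P=cloud(d);np.savez(n+'0.npz',P=P,img=d['img']);print(n,d['k1'],d['tvec'],d['mtx'])
a=[cv2.imread(f'pics/{n}0.png') for n in('scene','side')]
E
```

```text
{'t': 0.0, 'qpos': array([-1.89692543e-02,  4.23835003e-01,  1.63067587e+00, -3.61954020e-05,
        1.08859877e+00, -1.90074559e-02]), 'qvel': array([ 0.00020298, -0.00024267, -0.00139107, -0.00025693, -0.00029909,
        0.00010034]), 'joint_torque': array([ 1.28069914e-03, -5.44622147e+01, -2.73670936e+01,  6.42951974e-02,
        2.27214623e-02, -1.51321510e-04]), 'ee_pos': array([6.24401395e+02, 4.53401092e-02, 1.90110931e+02]), 'orientation': array([ 1.2084389 ,  1.21034047, -1.21027786]), 'ft_force': array([ 1.23165137, -0.17309913, -0.1173532 ]), 'moment': array([-0.00453932, -0.0212449 ,  0.00452238]), 'width': 87.87366065275839}
scene 0.03290849691054176 [ 361.57847165 -273.69025669 1245.791361  ] [[363.41649984   0.         256.2722082 ]
 [  0.         363.41649984 184.69922167]
 [  0.           0.           1.        ]]
side 0.007481078014594025 [-527.00262055  179.46156211  899.83335181] [[351.19088634   0.         258.14328255]
 [  0.         351.19088634 184.90199529]
 [  0.           0.           1.        ]]
```

View pics/scene0.png

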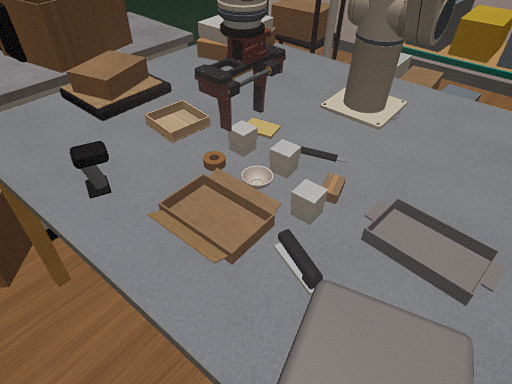

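View pics/side0.png

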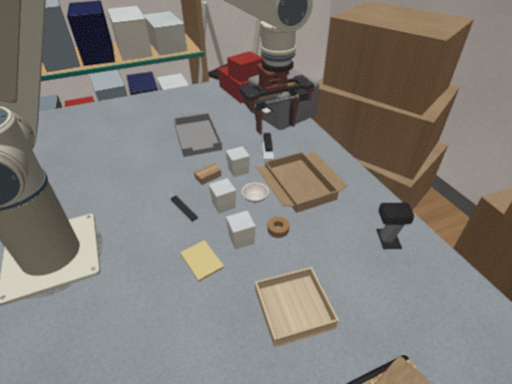

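The views show the gift boxes at scene px (242,138), (285,158) and (309,201), the tape at (214,160), the dish at (257,177) and the carton at (335,187). The ship box is at (218,213), the tote at (430,248) and the plywood tray at (178,120). Next I measure them from the depth.

Run:
```python
from h import *
seeds={'scene':dict(A=(242,138),B=(285,158),C=(309,201),tape=(214,160),dish=(257,177),carton=(335,187),ship=(218,213),tote=(430,248),ply=(178,120)),
'side':dict(A=(241,229),B=(223,195),C=(238,161),tape=(279,227),dish=(256,191),carton=(208,174),ship=(300,180),tote=(198,134),ply=(295,305))}
band=dict(A=(62,78),B=(62,78),C=(62,78),tape=(18,30),dish=(22,40),carton=(22,34),ship=(28,42),tote=(28,42),ply=(28,42))
for n in seeds:
    f=np.load(n+'0.npz');P=f['P']
    print(n,'table z',np.nanmedian(P[(P[...,2]<15)&(P[...,2]>-15)][:,2]))
    for k,(u,v) in seeds[n].items():
        c=P[v-2:v+3,u-2:u+3].reshape(-1,3);c=np.nanmedian(c,0)
        big=k in('ship','tote','ply');R=170 if big else 55
        m=(np.hypot(P[...,0]-c[0],P[...,1]-c[1])<R)&(P[...,2]>band[k][0])&(P[...,2]<band[k][1])
        nn,L=cv2.connectedComponents(m.astype(np.uint8))
        if not big and nn>1:
            b=1+np.argmax([(L==i).sum() for i in range(1,nn)]);m=L==b
        q=P[m]
        if len(q)<5: print(k,c.round(),len(q));continue
        r=cv2.minAreaRect(q[:,:2].astype(np.float32))
        print(k,c.round(),'n',len(q),'z %.0f'%np.median(q[:,2]),'rect c',np.round(r[0]),'sz',np.round(r[1]),'ang %.0f'%r[2])
```

```text
scene table z -1.319982141888507
A [ 492. -115.   58.] n 238 z 68 rect c [ 465. -136.] sz [58. 57.] ang 88
B [491.  26.  60.] n 318 z 68 rect c [466.   6.] sz [57. 59.] ang 4
C [590. 160.  67.] n 477 z 69 rect c [565. 143.] sz [58. 59.] ang 1
tape [ 577. -137.   22.] n 226 z 22 rect c [ 568. -147.] sz [57. 58.] ang 72
dish [544. -19.   8.] n 189 z 28 rect c [555. -10.] sz [70. 78.] ang 33
carton [469. 160.  27.] n 357 z 27 rect c [460. 149.] sz [79. 45.] ang 13
ship [699.  -9.   3.] n 2096 z 32 rect c [676.  24.] sz [290. 272.] ang 1
tote [484. 400.   2.] n 1693 z 33 rect c [494. 392.] sz [264. 146.] ang 85
ply [ 484. -388.    3.] n 278 z 31 rect c [ 492. -428.] sz [261. 145.] ang 84
side table z 0.4815956458257068
A [ 454. -172.   70.] n 410 z 71 rect c [ 463. -147.] sz [57. 58.] ang 87
B [456. -29.  64.] n 305 z 71 rect c [464.  -3.] sz [59. 57.] ang 4
C [552. 109.  58.] n 224 z 71 rect c [562. 135.] sz [58. 59.] ang 1
tape [ 569. -165.   21.] n 268 z 24 rect c [ 566. -156.] sz [62. 57.] ang 64
dish [570.   5.  11.] n 162 z 29 rect c [563.  -8.] sz [69. 77.] ang 56
carton [456. 122.  28.] n 249 z 29 rect c [460. 143.] sz [76. 50.] ang 19
ship [721.   5.   4.] n 1197 z 33 rect c [687.  21.] sz [268. 279.] ang 1
tote [500. 399.   6.] n 378 z 36 rect c [494. 386.] sz [267. 140.] ang 84
ply [ 502. -375.    3.] n 652 z 34 rect c [ 496. -379.] sz [144. 140.] ang 83
```

Boxes, tape and carton match the given sizes and heights, but the two cameras differ by about 9 mm in y. I check that with the wrist camera.

Run:
```python
from h import *
d=grab('wrist','w0.png');P=cloud(d);np.savez('w0.npz',P=P)
o=ctrl.get_obs()
R=cv2.Rodrigues(o['orientation'])[0];print(R.round(3))
print('cam pos',(-cv2.Rodrigues(np.array(d['rvec']))[0].T@np.array(d['tvec'])).round())
for v in range(16,384,50): print([tuple(int(x) if x==x else -1 for x in P[v,u]) for u in range(16,512,80)])
```

```text
[[-0.001  1.     0.   ]
 [-0.     0.    -1.   ]
 [-1.    -0.001  0.   ]]
cam pos [623.  75. 383.]
[(317, 203, 0), (422, 201, 0), (524, 200, 0), (625, 200, 0), (726, 200, 1), (829, 201, 0), (934, 204, 0)]
[(303, 144, -1), (429, 137, 27), (538, 129, 68), (625, 141, 0), (731, 142, 0), (838, 142, 0), (947, 144, 0)]
[(288, 79, -1), (403, 78, -1), (515, 78, 0), (625, 77, 25), (735, 78, 3), (848, 78, 0), (1626, 89, -749)]
[(272, 8, 0), (433, 20, 67), (510, 8, 0), (626, 12, 25), (740, 9, 4), (859, 8, 0), (1679, -120, -752)]
[(252, -69, -1), (379, -69, -1), (504, -69, -1), (626, -59, 25), (747, -67, 3), (871, -68, 0), (1409, -226, -417)]
[(550, 32, 312), (577, 34, 315), (578, -5, 248), (626, -154, 0), (666, 0, 256), (670, 33, 314), (696, 32, 312)]
[(559, 24, 325), (578, 21, 320), (489, -252, 0), (627, -253, -1), (764, -251, 0), (667, 23, 322), (686, 26, 326)]
[(570, 23, 338), (587, 22, 337), (605, 23, 338), (623, 23, 338), (640, 24, 338), (658, 23, 338), (676, 23, 338)]
```

View pics/w0.png

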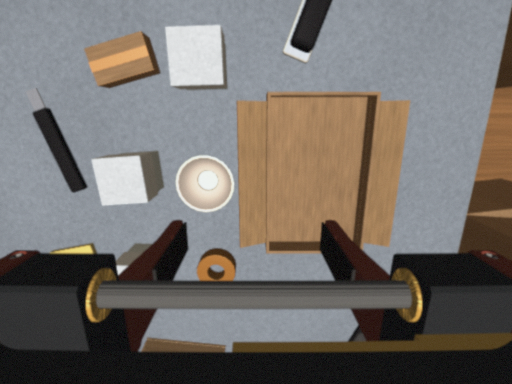

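The wrist view shows the carton (120,58), C (195,56), B (121,180), dish (205,184), ship box (320,170), and tape (216,266) partly hidden. I measure from it.

```bash
cat >> h.py <<'E'
def top(P,c,zr,R=60):
    m=(np.hypot(P[...,0]-c[0],P[...,1]-c[1])<R)&(P[...,2]>zr[0])&(P[...,2]<zr[1])
    n,L,s,_=cv2.connectedComponentsWithStats(m.astype(np.uint8))
    q=P[L==1+np.argmax(s[1:,4])]
    r=cv2.minAreaRect(q[:,:2].astype(np.float32))
    print('  n',len(q),'z %.1f'%np.median(q[:,2]),'rect c',np.round(r[0],1),'sz',np.round(r[1],1),'ang %.1f'%r[2])
    return q
E
python3 - <<'E'
from h import *
P=np.load('w0.npz')['P']
for k,c,z in [('B',(465,1),(62,78)),('C',(563,139),(62,78)),('carton',(460,146),(22,34)),('dish',(559,-9),(24,40)),('tape',(567,-151),(18,30))]:
    print(k);top(P,c,z)
m=(P[...,2]>31)&(P[...,2]<42)&(P[...,0]>620)&(P[...,1]<160)&(P[...,1]>-160)
q=P[m];r=cv2.minAreaRect(q[:,:2].astype(np.float32));print('ship rim',r,len(q))
m=(P[...,2]>1.5)&(P[...,2]<8)&(P[...,0]>640)&(P[...,0]<830)&(abs(P[...,1]-20)<140)
q=P[m];r=cv2.minAreaRect(q[:,:2].astype(np.float32));print('ship floor',r,len(q),q.min(0),q.max(0))
print(np.percentile(q,[1,50,99],axis=0).round())
E
```

```text
B
  n 2357 z 69.0 rect c [460.7   2.6] sz [59.7 58.7] ang 3.6
C
  n 3253 z 69.4 rect c [559.3 139.7] sz [58.1 58.6] ang 1.2
carton
  n 2515 z 27.4 rect c [457.5 146. ] sz [76.4 45.4] ang 14.1
dish
  n 813 z 30.2 rect c [556.  -10.7] sz [78.  78.3] ang 25.9
tape
  n 725 z 22.8 rect c [ 565.  -143.7] sz [58.8 44.6] ang 0.1
ship rim ((728.47265625, 23.13103485107422), (177.68914794921875, 273.0315856933594), 0.29427796602249146) 3318
ship floor ((734.7501220703125, 23.662567138671875), (271.8486633300781, 187.02464294433594), 89.67985534667969) 12844 [ 640.47978525 -111.73714574    1.50121342] [828.98920004 159.6465089    7.99052767]
[[ 647. -107.    2.]
 [ 709.   13.    3.]
 [ 776.  112.    7.]]
```

{"op": "apply_moves", "data": {
  "increments": [
    {"gripper": 100,"delta_pos": [1,-3.25,0],"dr": [0,0,0]},
    {"gripper": 100,"delta_pos": [1,-3.25,0],"dr": [0,0,0]},
    {"gripper": 100,"delta_pos": [1,-3.25,-0.2],"dr": [0,0,0]},
    {"gripper": 100,"delta_pos": [1,-3.25,0],"dr": [0,0,0]},
    {"gripper": 100,"delta_pos": [1,-3.25,0],"dr": [0,0,0]}
  ]
}}

```text
t: 0.57
ee_pos: [460.7, 2.1, 140.3]
orientation: [1.209, 1.209, -1.209]
ft_force: [-1.4, 0.6, 0.1]
width: 87.5
```

{"op": "apply_moves", "data": {
  "increments": [
    {"gripper": 100,"delta_pos": [0,0,0],"dr": [-0.117,0,0]},
    {"gripper": 100,"delta_pos": [0,0,0],"dr": [-0.117,0,0]},
    {"gripper": 100,"delta_pos": [0,0,0],"dr": [-0.117,0,0]},
    {"gripper": 100,"delta_pos": [0,0,0],"dr": [-0.117,0,0]},
    {"gripper": 100,"delta_pos": [0,0,0],"dr": [-0.117,0,0]}
  ]
}}

```text
t: 0.98
ee_pos: [462.3, 2.0, 140.8]
orientation: [0.764, 1.432, -0.764]
ft_force: [0.6, 0.3, 1.0]
width: 87.9
```

{"op": "apply_moves", "data": {
  "increments": [
    {"gripper": 100,"delta_pos": [0,0,0],"dr": [-0.117,0,0]},
    {"gripper": 100,"delta_pos": [0,0,0],"dr": [-0.117,0,0]},
    {"gripper": 100,"delta_pos": [0,0,0],"dr": [-0.117,0,0]},
    {"gripper": 100,"delta_pos": [0,0,0],"dr": [-0.117,0,0]},
    {"gripper": 100,"delta_pos": [0,0,0],"dr": [-0.117,0,0]}
  ]
}}

```text
t: 1.4
ee_pos: [462.3, 2.1, 140.7]
orientation: [0.31, 1.549, -0.31]
ft_force: [0.5, 0.1, -0.4]
width: 87.7
```

{"op": "apply_moves", "data": {
  "increments": [
    {"gripper": 100,"delta_pos": [0,0,0],"dr": [-0.117,0,0]},
    {"gripper": 100,"delta_pos": [0,0,0],"dr": [-0.117,0,0]},
    {"gripper": 100,"delta_pos": [0,0,0],"dr": [-0.117,0,0]},
    {"gripper": 100,"delta_pos": [0,0,0],"dr": [-0.117,0,0]},
    {"gripper": 100,"delta_pos": [0,0,0],"dr": [0,0,0]}
  ]
}}

```text
t: 1.82
ee_pos: [462.4, 2.0, 140.8]
orientation: [-0.056, 1.57, 0.056]
ft_force: [-0.4, 0.7, -0.3]
width: 87.8
```

```bash
cat >> h.py <<'E'
def to(x,y,z,yaw=None):
    o=ctrl.get_obs();R=cv2.Rodrigues(o['orientation'])[0]
    cy=np.degrees(np.arctan2(R[1,1],R[0,1]))
    d=R.T@(np.array([x,y,z])-o['ee_pos'])/10
    print('t %.2f pos %s yaw %.1f delta cm %s'%(o['t'],o['ee_pos'].round(1),cy,d.round(2)),'dr %.3f'%(-np.radians(yaw-cy)) if yaw is not None else '','F',o['ft_force'].round(2),'w %.1f'%o['width'],'tilt %.3f'%(1+R[2,0]))
E
python3 - <<'E'
from h import *
to(462,2,44,93.6)
P=np.load('w0.npz')['P']
for ty in(-40,20,80):
    m=abs(P[...,1]-ty)<4
    q=P[m];q=q[(q[:,0]>640)&(q[:,0]<850)]
    q=q[np.argsort(q[:,0])];b=(q[:,0]//5).astype(int)
    print(ty,[(i*5+2,int(np.median(q[b==i,2])),int(q[b==i,2].max())) for i in np.unique(b)])
m=abs(P[...,0]-728)<6;q=P[m];b=(q[:,1]//5).astype(int)
print([(i*5+2,int(np.median(q[b==i,2])),int(q[b==i,2].max())) for i in np.unique(b) if abs(abs(i*5-23)-105)<28])
d=grab('wrist');P=cloud(d)
for k,c,z in [('B',(461,2),(62,78)),('A',(463,-141),(62,78)),('tape',(567,-151),(18,30)),('C',(560,139),(62,78)),('carton',(460,146),(22,34))]:
    try: print(k);top(P,c,z)
    except Exception as e: print(e)
E
```

```text
t 1.82 pos [462.4   2.  140.8] yaw 94.1 delta cm [ 9.68  0.   -0.03] dr 0.009 F [-0.44  0.67 -0.28] w 87.8 tilt 0.000
-40 [(np.int64(642), 34, 35), (np.int64(647), 3, 4), (np.int64(652), 3, 4), (np.int64(657), 2, 4), (np.int64(662), 3, 4), (np.int64(667), 3, 4), (np.int64(672), 3, 5), (np.int64(677), 3, 4), (np.int64(682), 3, 4), (np.int64(687), 3, 5), (np.int64(692), 3, 4), (np.int64(697), 3, 3), (np.int64(702), 3, 4), (np.int64(707), 3, 4), (np.int64(712), 3, 4), (np.int64(717), 3, 5), (np.int64(722), 3, 4), (np.int64(727), 3, 5), (np.int64(732), 3, 5), (np.int64(737), 3, 4), (np.int64(742), 3, 4), (np.int64(747), 3, 4), (np.int64(752), 2, 4), (np.int64(757), 2, 4), (np.int64(762), 3, 4), (np.int64(767), 3, 4), (np.int64(772), 3, 5), (np.int64(777), 22, 35), (np.int64(782), 33, 34), (np.int64(787), 22, 25), (np.int64(792), 24, 27), (np.int64(797), 27, 29), (np.int64(802), 29, 32), (np.int64(807), 31, 35), (np.int64(812), 34, 36), (np.int64(817), 35, 36), (np.int64(837), 0, 1), (np.int64(842), 0, 0), (np.int64(847), 0, 1)]
20 [(np.int64(642), 336, 342), (np.int64(647), 336, 342), (n
[... 1961 characters left out ...]
3, 4), (np.int64(-73), 3, 5), (np.int64(-68), 3, 5), (np.int64(-63), 3, 4), (np.int64(-58), 2, 4), (np.int64(-53), 3, 5), (np.int64(107), 34, 36), (np.int64(112), 0, 1), (np.int64(117), 0, 1), (np.int64(122), 0, 1), (np.int64(127), 0, 1), (np.int64(132), 0, 1), (np.int64(137), 0, 1), (np.int64(142), 0, 1), (np.int64(147), 0, 1), (np.int64(152), 0, 1), (np.int64(157), 0, 1)]
B
  n 3136 z 69.4 rect c [460.4   2.4] sz [58.4 58.1] ang 3.8
A
  n 3307 z 69.2 rect c [ 460.5 -142.3] sz [59.  59.1] ang 88.1
tape
  n 869 z 23.3 rect c [ 558.4 -157.1] sz [40.9 58.8] ang 46.6
C
  n 162 z 69.3 rect c [535.5 152.9] sz [22.  14.1] ang 83.6
carton
  n 2350 z 27.7 rect c [457.1 145.8] sz [75.7 45.1] ang 14.3
```

Wrist fits agree: A (460.5,-142), B (461,2), C (560,140), carton (457,146, 14°). The ship box centre is about (710.5,-1). I descend on B, grip and lift.

{"op": "apply_moves", "data": {
  "increments": [
    {"gripper": 100,"delta_pos": [3,0,-0.1],"dr": [0,0,0]},
    {"gripper": 100,"delta_pos": [3,0,0],"dr": [0,0,0]},
    {"gripper": 100,"delta_pos": [2,0,0],"dr": [0,0,0]},
    {"gripper": 100,"delta_pos": [1.2,0,0],"dr": [0,0,0]},
    {"gripper": 100,"delta_pos": [0.5,0,0],"dr": [0,0,0]}
  ]
}}

```text
t: 2.28
ee_pos: [460.1, 2.0, 42.0]
orientation: [-0.05, 1.574, 0.05]
ft_force: [-1.3, -0.5, -0.8]
width: 88.3
```

{"op": "apply_moves", "data": {
  "increments": [
    {"gripper": 100,"delta_pos": [0,0,0],"dr": [0,0,0]},
    {"gripper": 50,"delta_pos": [0,0,0],"dr": [0,0,0]},
    {"gripper": 40,"delta_pos": [0,0,0],"dr": [0,0,0]},
    {"gripper": 40,"delta_pos": [0,0,0],"dr": [0,0,0]},
    {"gripper": 40,"delta_pos": [0,0,0],"dr": [0,0,0]}
  ]
}}

```text
t: 2.7
ee_pos: [462.1, 2.0, 44.7]
orientation: [-0.053, 1.569, 0.052]
ft_force: [0.1, 1.1, 0.7]
width: 64.6
```

{"op": "apply_moves", "data": {
  "increments": [
    {"gripper": 40,"delta_pos": [0,0,0],"dr": [0,0,0]},
    {"gripper": 40,"delta_pos": [0,0,0],"dr": [0,0,0]},
    {"gripper": 40,"delta_pos": [-1,0,0],"dr": [0,0,0]},
    {"gripper": 40,"delta_pos": [-2,0,0],"dr": [0,0,0]},
    {"gripper": 40,"delta_pos": [-3,0,0],"dr": [0,0,0]}
  ]
}}

```text
t: 3.12
ee_pos: [459.6, 2.0, 103.5]
orientation: [-0.053, 1.575, 0.053]
ft_force: [0.3, -0.7, -0.8]
width: 35.2
```

{"op": "apply_moves", "data": {
  "increments": [
    {"gripper": 40,"delta_pos": [-2,0,0],"dr": [0,0,0]},
    {"gripper": 40,"delta_pos": [-2,0,0],"dr": [0,0,0]},
    {"gripper": 40,"delta_pos": [-0.5,0,0],"dr": [0,0,0]},
    {"gripper": 40,"delta_pos": [0,0,0],"dr": [0,0,0]},
    {"gripper": 40,"delta_pos": [0,0,0],"dr": [0,0,0]}
  ]
}}

```text
t: 3.53
ee_pos: [461.2, 1.9, 148.7]
orientation: [-0.053, 1.57, 0.053]
ft_force: [-0.9, 0.3, 0.4]
width: 35.4
```

{"op": "apply_moves", "data": {
  "increments": [
    {"gripper": 40,"delta_pos": [0,0,0],"dr": [0,0,0]},
    {"gripper": 40,"delta_pos": [0,0,0],"dr": [0,0,0]},
    {"gripper": 40,"delta_pos": [0,0,0],"dr": [0,0,0]},
    {"gripper": 40,"delta_pos": [0,0,0],"dr": [0,0,0]},
    {"gripper": 40,"delta_pos": [0,0,0],"dr": [0,0,0]}
  ]
}}

```text
t: 3.95
ee_pos: [461.2, 2.0, 148.3]
orientation: [-0.053, 1.571, 0.053]
ft_force: [0.0, 0.3, -0.3]
width: 35.3
```

Run:
```python
from h import *
to(490,390,150,85)
P=np.load('scene0.npz')['P']
# tote walls, both views
for n in('scene','side'):
    P=np.load(n+'0.npz')['P']
    # floor component
    m=(P[...,2]>27)&(P[...,2]<45)&(P[...,0]>380)&(P[...,0]<620)&(P[...,1]>220)&(P[...,1]<560)
    q=P[m];r=cv2.minAreaRect(q[:,:2].astype(np.float32));print(n,'tote',r)
    m=(P[...,2]>25)&(P[...,2]<45)&(P[...,0]>380)&(P[...,0]<620)&(P[...,1]<-280)&(P[...,1]>-480)
    q=P[m];r=cv2.minAreaRect(q[:,:2].astype(np.float32));print(n,'ply',r)
```

```text
t 3.95 pos [461.2   2.  148.3] yaw 93.9 delta cm [-0.17 38.52  5.48] dr 0.154 F [ 0.02  0.27 -0.33] w 35.3 tilt 0.000
scene tote ((494.11962890625, 392.20501708984375), (263.5421142578125, 145.7936553955078), 85.00910186767578)
scene ply ((498.0103759765625, -371.7528381347656), (147.01011657714844, 145.235107421875), 83.31916809082031)
side tote ((494.0451354980469, 386.03759765625), (267.2467956542969, 140.3438720703125), 84.4436264038086)
side ply ((496.22235107421875, -378.8589782714844), (143.56521606445312, 140.43655395507812), 82.74198913574219)
```

The grip missed: width is 35 mm, so the fingers are empty. I look.

Run:
```python
from h import *
d=grab('wrist','w1.png');P=cloud(d)
top(P,(461,2),(62,78))
```

```text
n 2958 z 69.5 rect c [460.1   2.4] sz [57.6 58.1] ang 3.9
```

View pics/w1.png

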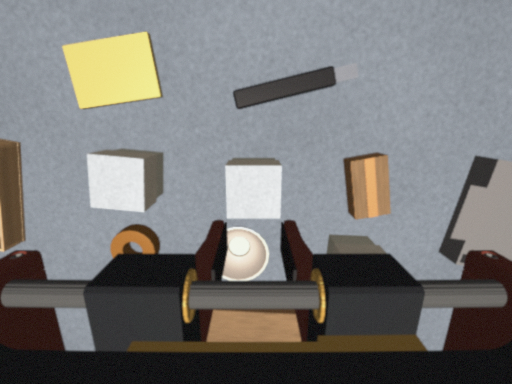

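B is untouched at (460,2), so the lift started before the grip had built up. I retry with time to close and check the width before lifting.

{"op": "apply_moves", "data": {
  "increments": [
    {"gripper": 100,"delta_pos": [0,0,0],"dr": [0,0,0]},
    {"gripper": 100,"delta_pos": [0,0,0],"dr": [0,0,0]},
    {"gripper": 100,"delta_pos": [0,0,0],"dr": [0,0,0]},
    {"gripper": 100,"delta_pos": [0,0,0],"dr": [0,0,0]},
    {"gripper": 100,"delta_pos": [0,0,0],"dr": [0,0,0]}
  ]
}}

```text
t: 4.42
ee_pos: [461.5, 2.0, 148.9]
orientation: [-0.053, 1.57, 0.053]
ft_force: [-0.7, 0.1, -0.2]
width: 65.0
```

{"op": "apply_moves", "data": {
  "increments": [
    {"gripper": 100,"delta_pos": [0,0,-0.1],"dr": [0,0,0]},
    {"gripper": 100,"delta_pos": [0,0,0],"dr": [0,0,0]},
    {"gripper": 100,"delta_pos": [3,0,0],"dr": [0,0,0]},
    {"gripper": 100,"delta_pos": [3,0,0],"dr": [0,0,0]},
    {"gripper": 100,"delta_pos": [2,0,0],"dr": [0,0,0]}
  ]
}}

```text
t: 4.83
ee_pos: [459.9, 1.9, 67.4]
orientation: [-0.053, 1.571, 0.053]
ft_force: [0.3, -0.1, 0.1]
width: 87.6
```

{"op": "apply_moves", "data": {
  "increments": [
    {"gripper": 100,"delta_pos": [1.5,0,0],"dr": [0,0,0]},
    {"gripper": 100,"delta_pos": [1,0,0],"dr": [0,0,0]},
    {"gripper": 100,"delta_pos": [0,0,0],"dr": [0,0,0]},
    {"gripper": 30,"delta_pos": [0,0,0],"dr": [0,0,0]},
    {"gripper": 30,"delta_pos": [0,0,0],"dr": [0,0,0]}
  ]
}}

```text
t: 5.25
ee_pos: [461.2, 1.9, 44.6]
orientation: [-0.053, 1.569, 0.053]
ft_force: [-0.7, -1.4, -0.1]
width: 77.8
```

{"op": "apply_moves", "data": {
  "increments": [
    {"gripper": 30,"delta_pos": [0,0,0],"dr": [0,0,0]},
    {"gripper": 30,"delta_pos": [0,0,0],"dr": [0,0,0]},
    {"gripper": 30,"delta_pos": [0,0,0],"dr": [0,0,0]},
    {"gripper": 30,"delta_pos": [0,0,0],"dr": [0,0,0]},
    {"gripper": 30,"delta_pos": [0,0,0],"dr": [0,0,0]}
  ]
}}

```text
t: 5.67
ee_pos: [460.7, 1.9, 44.2]
orientation: [-0.053, 1.57, 0.053]
ft_force: [-0.3, 0.3, 0.4]
width: 44.7
```

{"op": "apply_moves", "data": {
  "increments": [
    {"gripper": 30,"delta_pos": [0,0,0],"dr": [0,0,0]},
    {"gripper": 30,"delta_pos": [0,0,0],"dr": [0,0,0]},
    {"gripper": 30,"delta_pos": [0,0,0],"dr": [0,0,0]},
    {"gripper": 30,"delta_pos": [0,0,0],"dr": [0,0,0]},
    {"gripper": 30,"delta_pos": [0,0,0],"dr": [0,0,0]}
  ]
}}

```text
t: 6.08
ee_pos: [460.4, 1.9, 43.8]
orientation: [-0.053, 1.57, 0.053]
ft_force: [-0.3, 0.0, -0.3]
width: 26.4
```

The fingers closed on nothing even at the measured spot, so the camera frame and the tool frame disagree. I look from the wrist and the side.

Run:
```python
from h import *
d=grab('wrist','w2.png');P=cloud(d);top(P,(461,2),(62,78))
s=grab('side')
o=ctrl.get_obs();R=cv2.Rodrigues(o['orientation'])[0]
im=[]
for x in(d,s):
    i=x['img'][:,:,::-1].copy()
    for pt,c in((o['ee_pos'],(0,0,255)),(o['ee_pos']+8*R[:,0],(0,255,0)),(np.array([460,2.,70]),(255,0,0))):
        p=cv2.projectPoints(np.array([pt]),np.array(x['rvec']),np.array(x['tvec']),x['mtx'],np.array([x['k1'],0,0,0]))[0].ravel()
        print(pt.round(),p.round());cv2.circle(i,tuple(int(a) for a in p),3,c,-1)
    im.append(i)
c=cv2.resize(im[1][130:290,150:363],None,fx=2.4,fy=2.4)[:384]
cv2.imwrite('pics/w2.png',cv2.resize(np.hstack([im[0],c]),(800,int(800*384/(512+c.shape[1])))))
```

```text
n 4961 z 69.5 rect c [460.3   2.4] sz [58.6 58.1] ang 4.0
[460.   2.  44.] [252. 220.]
[460.   2.  36.] [252. 217.]
[460.   2.  70.] [252. 234.]
[460.   2.  44.] [221. 193.]
[460.   2.  36.] [222. 195.]
[460.   2.  70.] [221. 187.]
```

View pics/w2.png

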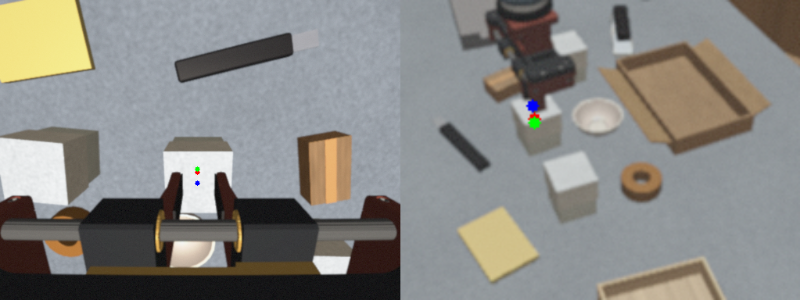

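Run:
```python
from h import *
d=grab('wrist');P=cloud(d);print(d['mtx'][0,0],ctrl.get_obs()['width'])
for v in range(214,290,10): print(v,[(u,*(int(x) if x==x else -1 for x in P[v,u])) for u in range(210,300,8)])
```

```text
267.7096767523022 26.51192780241471
214 [(210, 447, -26, 70), (218, 446, -21, 71), (226, 446, -16, 69), (234, 446, -11, 69), (242, 446, -5, 68), (250, 445, 0, 69), (258, 445, 4, 69), (266, 445, 10, 69), (274, 445, 15, 68), (282, 444, 20, 69), (290, 443, 25, 69), (298, 469, 45, -1)]
224 [(210, 454, -26, 69), (218, 449, -20, 82), (226, 448, -15, 82), (234, 453, -10, 69), (242, 453, -5, 69), (250, 453, 0, 69), (258, 452, 5, 69), (266, 452, 10, 69), (274, 449, 15, 76), (282, 445, 19, 84), (290, 451, 26, 69), (298, 478, 46, 0)]
234 [(210, 494, -36, 0), (218, 449, -18, 96), (226, 448, -13, 97), (234, 460, -10, 69), (242, 460, -5, 70), (250, 460, 0, 69), (258, 459, 5, 70), (266, 459, 11, 69), (274, 454, 15, 79), (282, 446, 17, 97), (290, 446, 22, 97), (298, 489, 47, 0)]
244 [(210, 448, -20, 110), (218, 448, -16, 109), (226, 449, -12, 107), (234, 468, -10, 69), (242, 468, -4, 68), (250, 467, 0, 69), (258, 467, 6, 69), (266, 467, 11, 69), (274, 460, 15, 80), (282, 446, 16, 109), (290, 445, 20, 110), (298, 499, 49, 0)]
254 [(210, 448, -19, 120), (218, 448, -15, 121), (226, 449, -11, 117), (234
[... 231 characters left out ...]
 451, -10, 124), (234, 484, -9, 69), (242, 483, -3, 69), (250, 483, 1, 69), (258, 482, 7, 69), (266, 482, 13, 69), (274, 481, 18, 70), (282, 448, 15, 126), (290, 446, 18, 129), (298, 446, 21, 129)]
274 [(210, 432, -13, 162), (218, 448, -13, 137), (226, 457, -10, 123), (234, 516, -10, 31), (242, 518, -3, 27), (250, 535, 4, 0), (258, 535, 12, 0), (266, 535, 20, 0), (274, 534, 28, 0), (282, 452, 15, 128), (290, 446, 17, 138), (298, 429, 14, 164)]
284 [(210, 430, -11, 170), (218, 431, -9, 169), (226, 430, -7, 170), (234, 430, -5, 169), (242, 430, -2, 169), (250, 430, 0, 169), (258, 429, 1, 170), (266, 429, 4, 169), (274, 429, 6, 169), (282, 429, 8, 169), (290, 430, 11, 168), (298, 429, 13, 169)]
```

Run:
```python
from h import *
for n in('w0','scene0','side0'):
    P=np.load(n+'.npz')['P']
    m=(abs(P[...,0]-624)<75)&(abs(P[...,1])<40)&(P[...,2]>100)&(P[...,2]<300)
    q=P[m];b=(q[:,2]//10).astype(int)
    print(n,[(int(i)*10,int((b==i).sum()),q[b==i].min(0)[:2].round().tolist(),q[b==i].max(0)[:2].round().tolist()) for i in np.unique(b)][:6])
d=grab('side');P=cloud(d)
m=(abs(P[...,0]-461)<40)&(abs(P[...,1])<40)&(P[...,2]>73)&(P[...,2]<140)
q=P[m];b=(q[:,2]//8).astype(int);print([(int(i)*8,int((b==i).sum()),q[b==i].mean(0).round().tolist()) for i in np.unique(b)])
o=ctrl.get_obs();print(o['qpos'].round(3),o['ee_pos'])
```

```text
w0 [(220, 356, [570.0, -9.0], [675.0, 13.0]), (230, 510, [570.0, -9.0], [676.0, 13.0]), (240, 601, [570.0, -9.0], [676.0, 13.0]), (250, 757, [568.0, -10.0], [677.0, 13.0]), (260, 847, [567.0, -7.0], [679.0, 13.0]), (270, 954, [566.0, -11.0], [679.0, 13.0])]
scene0 [(210, 1, [674.0, 14.0], [674.0, 14.0]), (220, 85, [574.0, -8.0], [679.0, 16.0]), (230, 104, [574.0, -9.0], [680.0, 16.0]), (240, 97, [572.0, -8.0], [679.0, 17.0]), (250, 104, [572.0, -6.0], [680.0, 17.0]), (260, 108, [569.0, -7.0], [682.0, 16.0])]
side0 [(220, 32, [572.0, -15.0], [679.0, 8.0]), (230, 45, [572.0, -15.0], [679.0, 8.0]), (240, 49, [572.0, -14.0], [679.0, 9.0]), (250, 43, [571.0, -15.0], [680.0, 6.0]), (260, 47, [570.0, -14.0], [679.0, 9.0]), (270, 57, [568.0, -16.0], [682.0, 8.0])]
[(72, 16, [459.0, -12.0, 75.0]), (80, 25, [460.0, -14.0, 84.0]), (88, 29, [459.0, -10.0, 92.0]), (96, 27, [458.0, -7.0, 100.0]), (104, 12, [457.0, -1.0, 108.0]), (112, 3, [452.0, 14.0, 115.0])]
[-0.022  0.436  2.077 -0.     0.629 -1.66 ] [460.4674718    1.89102413  43.8465734 ]
```

All three cameras put the fingertips about 31 mm behind the reported TCP, not 8 mm ahead of it. They sit at z≈221 when the TCP read 190, and at z≈75 when it read 44. So the real grasp point is about 50 mm behind the reported TCP, and I'll use the measured offset. For a grasp at z 55 the reported TCP must read about 5.

{"op": "apply_moves", "data": {
  "increments": [
    {"gripper": 100,"delta_pos": [-1.5,0,0],"dr": [0,0,0]},
    {"gripper": 100,"delta_pos": [0,0,0],"dr": [0,0,0]},
    {"gripper": 100,"delta_pos": [0,0,0],"dr": [0,0,0]},
    {"gripper": 100,"delta_pos": [0,0,0],"dr": [0,0,0]},
    {"gripper": 100,"delta_pos": [0,0,0],"dr": [0,0,0]}
  ]
}}

```text
t: 6.7
ee_pos: [460.2, 1.9, 58.5]
orientation: [-0.053, 1.571, 0.053]
ft_force: [-0.5, -0.1, -0.3]
width: 56.4
```

{"op": "apply_moves", "data": {
  "increments": [
    {"gripper": 100,"delta_pos": [0,0,0],"dr": [0,0,0]},
    {"gripper": 100,"delta_pos": [0,0,0],"dr": [0,0,0]},
    {"gripper": 100,"delta_pos": [0,0,0],"dr": [0,0,0]},
    {"gripper": 100,"delta_pos": [0,0,0],"dr": [0,0,0]},
    {"gripper": 100,"delta_pos": [0.5,0,0],"dr": [0,0,0]}
  ]
}}

```text
t: 7.12
ee_pos: [461.1, 1.9, 54.2]
orientation: [-0.053, 1.569, 0.053]
ft_force: [-0.3, -0.4, 0.3]
width: 87.0
```

{"op": "apply_moves", "data": {
  "increments": [
    {"gripper": 100,"delta_pos": [1.5,0,0],"dr": [0,0,0]},
    {"gripper": 100,"delta_pos": [1,0,0],"dr": [0,0,0]},
    {"gripper": 100,"delta_pos": [1,0,0],"dr": [0,0,0]},
    {"gripper": 100,"delta_pos": [0.9,0,0],"dr": [0,0,0]},
    {"gripper": 100,"delta_pos": [0.5,0,0],"dr": [0,0,0]}
  ]
}}

```text
t: 7.53
ee_pos: [459.8, 1.9, 3.5]
orientation: [-0.053, 1.572, 0.053]
ft_force: [-0.6, 0.6, 0.5]
width: 87.6
```

{"op": "apply_moves", "data": {
  "increments": [
    {"gripper": 30,"delta_pos": [0,0,0],"dr": [0,0,0]},
    {"gripper": 30,"delta_pos": [0,0,0],"dr": [0,0,0]},
    {"gripper": 30,"delta_pos": [0,0,0],"dr": [0,0,0]},
    {"gripper": 30,"delta_pos": [0,0,0],"dr": [0,0,0]},
    {"gripper": 30,"delta_pos": [0,0,0],"dr": [0,0,0]}
  ]
}}

```text
t: 7.95
ee_pos: [460.9, 1.9, 5.3]
orientation: [-0.053, 1.569, 0.053]
ft_force: [0.1, -1.0, 0.1]
width: 57.9
```

{"op": "apply_moves", "data": {
  "increments": [
    {"gripper": 30,"delta_pos": [0,0,0],"dr": [0,0,0]},
    {"gripper": 30,"delta_pos": [0,0,0],"dr": [0,0,0]},
    {"gripper": 30,"delta_pos": [0,0,0],"dr": [0,0,0]},
    {"gripper": 30,"delta_pos": [0,0,0],"dr": [0,0,0]},
    {"gripper": 30,"delta_pos": [0,0,0],"dr": [0,0,0]}
  ]
}}

```text
t: 8.37
ee_pos: [460.9, 1.9, 5.3]
orientation: [-0.053, 1.569, 0.053]
ft_force: [-0.4, 0.6, 6.1]
width: 58.2
```

Gripped at 58 mm. I lift and weigh it.

{"op": "apply_moves", "data": {
  "increments": [
    {"gripper": 30,"delta_pos": [-0.5,0,0],"dr": [0,0,0]},
    {"gripper": 30,"delta_pos": [-1.5,0,0],"dr": [0,0,0]},
    {"gripper": 30,"delta_pos": [-2.5,0,0],"dr": [0,0,0]},
    {"gripper": 30,"delta_pos": [-2.5,0,0],"dr": [0,0,0]},
    {"gripper": 30,"delta_pos": [-2,0,0],"dr": [0,0,0]}
  ]
}}

```text
t: 8.78
ee_pos: [460.4, 1.9, 96.4]
orientation: [-0.053, 1.57, 0.053]
ft_force: [0.2, -0.8, -0.4]
width: 57.6
```

{"op": "apply_moves", "data": {
  "increments": [
    {"gripper": 30,"delta_pos": [-1,0,0],"dr": [0,0,0]},
    {"gripper": 30,"delta_pos": [0,0,0],"dr": [0,0,0]},
    {"gripper": 30,"delta_pos": [0,0,0],"dr": [0,0,0]},
    {"gripper": 30,"delta_pos": [0,0,0],"dr": [0,0,0]},
    {"gripper": 30,"delta_pos": [0,0,0],"dr": [0,0,0]}
  ]
}}

```text
t: 9.2
ee_pos: [459.5, 1.9, 103.7]
orientation: [-0.053, 1.573, 0.053]
ft_force: [-0.2, 0.1, 0.1]
width: 57.5
```

{"op": "apply_moves", "data": {
  "increments": [
    {"gripper": 30,"delta_pos": [0,0,0],"dr": [0,0,0]},
    {"gripper": 30,"delta_pos": [0,0,0],"dr": [0,0,0]},
    {"gripper": 30,"delta_pos": [0,0,0],"dr": [0,0,0]},
    {"gripper": 30,"delta_pos": [0,0,0],"dr": [0,0,0]},
    {"gripper": 30,"delta_pos": [0,0,0],"dr": [0,0,0]}
  ]
}}

```text
t: 9.62
ee_pos: [460.4, 1.9, 104.7]
orientation: [-0.053, 1.57, 0.053]
ft_force: [0.4, -0.9, 0.4]
width: 57.9
```

Run:
```python
from h import *
o=[]
for i in range(6):
    d=grab('wrist');o.append(ctrl.get_obs()['ft_force'])
print(np.mean(o,0).round(2),np.std(o,0).round(2))
to(709,50,110,91)
P=cloud(d)
m=(P[...,2]>27)&(P[...,2]<45)&(P[...,0]>380)&(P[...,0]<620)&(P[...,1]>230)
if m.any(): print(cv2.minAreaRect(P[m][:,:2].astype(np.float32)))
```

```text
[-0.16  0.11 -0.24] [0.32 0.49 0.36]
t 9.92 pos [460.5   1.9 104.9] yaw 93.9 delta cm [-0.51  3.13 25.12] dr 0.050 F [-0.38  0.51 -0.6 ] w 57.8 tilt 0.000
((476.4519958496094, 271.36810302734375), (28.54062843322754, 64.85057067871094), 84.70249938964844)
```

B feels about 0.2 N, so it is empty (a full one would read 3 N or more). I take it to the tote.

{"op": "apply_moves", "data": {
  "increments": [
    {"gripper": 30,"delta_pos": [-0.2,2,0.3],"dr": [0,0,0]},
    {"gripper": 30,"delta_pos": [-0.3,3,0.5],"dr": [0,0,0]},
    {"gripper": 30,"delta_pos": [0,3.6,0.5],"dr": [0,0,0]},
    {"gripper": 30,"delta_pos": [0,3.6,0.5],"dr": [0,0,0]},
    {"gripper": 30,"delta_pos": [0,3.6,0.5],"dr": [0,0,0]}
  ]
}}

```text
t: 10.33
ee_pos: [472.9, 162.6, 110.1]
orientation: [-0.052, 1.57, 0.052]
ft_force: [1.0, 0.6, -1.5]
width: 58.1
```

{"op": "apply_moves", "data": {
  "increments": [
    {"gripper": 30,"delta_pos": [0,3.6,0.5],"dr": [0,0,0]},
    {"gripper": 30,"delta_pos": [0,3.6,0.5],"dr": [0,0,0]},
    {"gripper": 30,"delta_pos": [0,3.6,0.5],"dr": [0,0,0]},
    {"gripper": 30,"delta_pos": [0,3.6,0.5],"dr": [0,0,0]},
    {"gripper": 30,"delta_pos": [0,3.6,0.5],"dr": [0,0,0]}
  ]
}}

```text
t: 10.75
ee_pos: [485.4, 344.2, 109.9]
orientation: [-0.053, 1.57, 0.053]
ft_force: [0.1, 0.2, -0.2]
width: 58.1
```

{"op": "apply_moves", "data": {
  "increments": [
    {"gripper": 30,"delta_pos": [0,3.6,0.5],"dr": [0,0,0]},
    {"gripper": 30,"delta_pos": [0,3.5,0.7],"dr": [0,0,0]},
    {"gripper": 30,"delta_pos": [0,2,0.5],"dr": [0,0,0]},
    {"gripper": 30,"delta_pos": [0,0,0],"dr": [0.08,0,0]},
    {"gripper": 30,"delta_pos": [0,0,0],"dr": [0.08,0,0]}
  ]
}}

```text
t: 11.17
ee_pos: [496.3, 435.9, 109.5]
orientation: [0.074, 1.569, -0.074]
ft_force: [-1.0, 0.4, -0.8]
width: 57.6
```

Run:
```python
from h import *
d=grab('wrist','w3.png');P=cloud(d);np.savez('w3.npz',P=P)
to(496,438,10,84.7)
m=(P[...,2]>29)&(P[...,2]<40)&(P[...,0]>380)&(P[...,0]<620)&(P[...,1]>230)&(P[...,1]<560)
n,L,s,_=cv2.connectedComponentsWithStats(m.astype(np.uint8))
for i in range(1,n):
    if s[i,4]>40: print(s[i],np.round(cv2.minAreaRect(P[L==i][:,:2].astype(np.float32)),1) if 0 else cv2.minAreaRect(P[L==i][:,:2].astype(np.float32)))
```

```text
t 11.22 pos [496.1 435.1 109.4] yaw 84.3 delta cm [ 9.94  0.29 -0.04] dr -0.008 F [-0.32  0.38  0.04] w 57.8 tilt 0.000
[  78  123  259  131 5290] ((490.007568359375, 389.13916015625), (264.0048522949219, 141.39523315429688), 85.19965362548828)
```

View pics/w3.png

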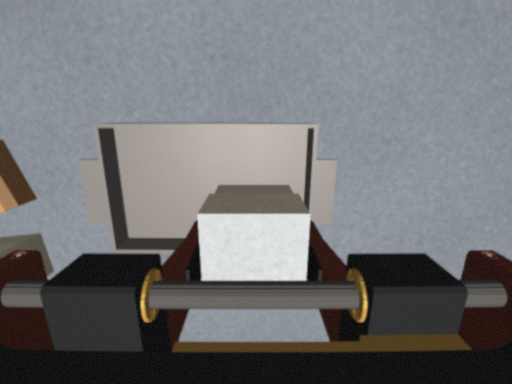

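The tote is centred at (490,389), yaw 85°, with walls 141 mm across as it should be. I lower B at its far end and release.

{"op": "apply_moves", "data": {
  "increments": [
    {"gripper": 30,"delta_pos": [2,0.35,-0.2],"dr": [0,0,0]},
    {"gripper": 30,"delta_pos": [3,0,0],"dr": [0,0,0]},
    {"gripper": 30,"delta_pos": [2.5,0,0],"dr": [0,0,0]},
    {"gripper": 30,"delta_pos": [1.5,0,0],"dr": [0,0,0]},
    {"gripper": 30,"delta_pos": [0.5,0,0],"dr": [0,0,0]}
  ]
}}

```text
t: 11.63
ee_pos: [493.3, 436.5, 12.0]
orientation: [0.07, 1.573, -0.075]
ft_force: [-0.2, -0.2, -0.9]
width: 57.6
```

{"op": "apply_moves", "data": {
  "increments": [
    {"gripper": 30,"delta_pos": [0.4,0,0],"dr": [0,0,0]},
    {"gripper": 30,"delta_pos": [0.1,0,0],"dr": [0,0,0]},
    {"gripper": 30,"delta_pos": [0,0,0],"dr": [0,0,0]},
    {"gripper": 30,"delta_pos": [0,0,0],"dr": [0,0,0]},
    {"gripper": 80,"delta_pos": [0,0,0],"dr": [0,0,0]}
  ]
}}

```text
t: 12.05
ee_pos: [495.6, 438.6, 11.2]
orientation: [0.074, 1.568, -0.072]
ft_force: [-0.4, 0.5, 0.7]
width: 61.5
```

{"op": "apply_moves", "data": {
  "increments": [
    {"gripper": 80,"delta_pos": [0,0,0],"dr": [0,0,0]},
    {"gripper": 80,"delta_pos": [0,0,0],"dr": [0,0,0]},
    {"gripper": 80,"delta_pos": [0,0,0],"dr": [0,0,0]},
    {"gripper": 80,"delta_pos": [0,0,0],"dr": [0,0,0]},
    {"gripper": 80,"delta_pos": [0,0,0],"dr": [0,0,0]}
  ]
}}

```text
t: 12.47
ee_pos: [494.9, 438.0, 9.9]
orientation: [0.073, 1.57, -0.073]
ft_force: [-0.1, 1.0, -0.4]
width: 69.8
```

{"op": "apply_moves", "data": {
  "increments": [
    {"gripper": 80,"delta_pos": [-0.5,0,0],"dr": [0,0,0]},
    {"gripper": 80,"delta_pos": [-2,0,0],"dr": [0,0,0]},
    {"gripper": 80,"delta_pos": [-3,0,0],"dr": [0,0,0]},
    {"gripper": 80,"delta_pos": [-3,0,0],"dr": [0,0,0]},
    {"gripper": 90,"delta_pos": [-1.5,0,0],"dr": [0,0,0]}
  ]
}}

```text
t: 12.88
ee_pos: [496.2, 439.1, 113.7]
orientation: [0.075, 1.567, -0.071]
ft_force: [-0.1, 0.4, -0.3]
width: 74.2
```

Run:
```python
from h import *
d=grab('wrist','w4.png');P=cloud(d)
top(P,(494,439),(60,85))
to(560,139.7,90,91.2)
```

```text
n 3974 z 73.4 rect c [495.3 439.4] sz [58.  58.5] ang 84.6
t 12.93 pos [497.3 440.1 115.9] yaw 84.7 delta cm [  2.48 -29.34   9.01] dr -0.114 F [1.81 0.42 1.53] w 77.1 tilt 0.000
```

B stands on the tote floor (top 73.4). Now C.

{"op": "apply_moves", "data": {
  "increments": [
    {"gripper": 100,"delta_pos": [0,-2,0.6],"dr": [0,0,0]},
    {"gripper": 100,"delta_pos": [0,-3.6,1.1],"dr": [0,0,0]},
    {"gripper": 100,"delta_pos": [0,-3.6,1.1],"dr": [0,0,0]},
    {"gripper": 100,"delta_pos": [0,-3.6,1.1],"dr": [0,0,0]},
    {"gripper": 100,"delta_pos": [0,-3.6,1.1],"dr": [0,0,0]}
  ]
}}

```text
t: 13.35
ee_pos: [529.1, 268.5, 109.5]
orientation: [0.072, 1.57, -0.073]
ft_force: [0.6, -0.1, -0.5]
width: 87.8
```

{"op": "apply_moves", "data": {
  "increments": [
    {"gripper": 100,"delta_pos": [0,-3.6,1.2],"dr": [0,0,0]},
    {"gripper": 100,"delta_pos": [0,-3.6,1.2],"dr": [0,0,0]},
    {"gripper": 100,"delta_pos": [0,-3.5,1.2],"dr": [0,0,0]},
    {"gripper": 100,"delta_pos": [0,-2,0.7],"dr": [0,0,0]},
    {"gripper": 100,"delta_pos": [0,0,0],"dr": [-0.115,0,0]}
  ]
}}

```text
t: 13.77
ee_pos: [561.0, 135.6, 109.5]
orientation: [-0.015, 1.571, 0.013]
ft_force: [-0.5, 0.1, 0.1]
width: 87.9
```

{"op": "apply_moves", "data": {
  "increments": [
    {"gripper": 100,"delta_pos": [0,0,0],"dr": [0,0,0]},
    {"gripper": 100,"delta_pos": [0,0,0],"dr": [0,0,0]},
    {"gripper": 100,"delta_pos": [0,0,0],"dr": [0,0,0]},
    {"gripper": 100,"delta_pos": [0,0,0],"dr": [0,0,0]},
    {"gripper": 100,"delta_pos": [0,0,0],"dr": [0,0,0]}
  ]
}}

```text
t: 14.18
ee_pos: [560.3, 140.4, 109.8]
orientation: [-0.018, 1.571, 0.017]
ft_force: [-0.2, 0.5, -0.6]
width: 88.0
```

Run:
```python
from h import *
d=grab('wrist');P=cloud(d)
top(P,(560,139.7),(62,85))
to(560,139.7,5,91.2)
```

```text
n 3911 z 69.5 rect c [559.4 139.9] sz [59.  58.1] ang 1.3
t 14.23 pos [560.3 140.3 109.8] yaw 91.3 delta cm [10.48 -0.06 -0.03] dr 0.002 F [-0.22  1.04  0.19] w 87.9 tilt 0.000
```

{"op": "apply_moves", "data": {
  "increments": [
    {"gripper": 100,"delta_pos": [3,0,-0.1],"dr": [0,0,0]},
    {"gripper": 100,"delta_pos": [3,0,0],"dr": [0,0,0]},
    {"gripper": 100,"delta_pos": [2.5,0,0],"dr": [0,0,0]},
    {"gripper": 100,"delta_pos": [1.5,0,0],"dr": [0,0,0]},
    {"gripper": 100,"delta_pos": [0.5,0,0],"dr": [0,0,0]}
  ]
}}

```text
t: 14.65
ee_pos: [557.5, 139.6, 2.3]
orientation: [-0.018, 1.575, 0.017]
ft_force: [-0.8, -1.0, 1.2]
width: 88.0
```

{"op": "apply_moves", "data": {
  "increments": [
    {"gripper": 30,"delta_pos": [0,0,0],"dr": [0,0,0]},
    {"gripper": 30,"delta_pos": [0,0,0],"dr": [0,0,0]},
    {"gripper": 30,"delta_pos": [0,0,0],"dr": [0,0,0]},
    {"gripper": 30,"delta_pos": [0,0,0],"dr": [0,0,0]},
    {"gripper": 30,"delta_pos": [0,0,0],"dr": [0,0,0]}
  ]
}}

```text
t: 15.07
ee_pos: [560.3, 139.7, 6.0]
orientation: [-0.017, 1.569, 0.018]
ft_force: [0.2, -4.2, 2.7]
width: 57.6
```

{"op": "apply_moves", "data": {
  "increments": [
    {"gripper": 30,"delta_pos": [0,0,0],"dr": [0,0,0]},
    {"gripper": 30,"delta_pos": [0,0,0],"dr": [0,0,0]},
    {"gripper": 30,"delta_pos": [0,0,0],"dr": [0,0,0]},
    {"gripper": 30,"delta_pos": [0,0,0],"dr": [0,0,0]},
    {"gripper": 30,"delta_pos": [-0.5,0,0],"dr": [0,0,0]}
  ]
}}

```text
t: 15.48
ee_pos: [559.1, 139.4, 9.8]
orientation: [-0.017, 1.571, 0.017]
ft_force: [-0.3, 0.5, -3.9]
width: 57.9
```

{"op": "apply_moves", "data": {
  "increments": [
    {"gripper": 30,"delta_pos": [-1.5,0,0],"dr": [0,0,0]},
    {"gripper": 30,"delta_pos": [-3,0,0],"dr": [0,0,0]},
    {"gripper": 30,"delta_pos": [-3,0,0],"dr": [0,0,0]},
    {"gripper": 30,"delta_pos": [-2,0,0],"dr": [0,0,0]},
    {"gripper": 30,"delta_pos": [-1,0,0],"dr": [0,0,0]}
  ]
}}

```text
t: 15.9
ee_pos: [560.6, 139.8, 117.7]
orientation: [-0.017, 1.567, 0.018]
ft_force: [-0.1, 1.2, -3.6]
width: 57.7
```

{"op": "apply_moves", "data": {
  "increments": [
    {"gripper": 30,"delta_pos": [0,0,0],"dr": [0,0,0]},
    {"gripper": 30,"delta_pos": [0,0,0],"dr": [0,0,0]},
    {"gripper": 30,"delta_pos": [0,0,0],"dr": [0,0,0]},
    {"gripper": 30,"delta_pos": [0,0,0],"dr": [0,0,0]},
    {"gripper": 30,"delta_pos": [0,0,0],"dr": [0,0,0]}
  ]
}}

```text
t: 16.32
ee_pos: [558.5, 139.3, 113.4]
orientation: [-0.018, 1.573, 0.017]
ft_force: [0.2, 0.2, -2.8]
width: 57.6
```

Run:
```python
from h import *
o=[]
for i in range(8):
    d=grab('wrist');o.append(ctrl.get_obs()['ft_force'])
print(np.mean(o,0).round(2),np.std(o,0).round(2),ctrl.get_obs()['joint_torque'].round(2))
to(710,50,110,91)
```

```text
[-0.04 -0.14 -3.42] [0.52 0.16 0.48] [  0.   -53.55 -24.05  -0.     0.07  -0.  ]
t 16.72 pos [559.5 139.6 114.8] yaw 91.3 delta cm [ 0.48 -9.29 14.85] dr 0.005 F [-0.01 -0.44 -3.68] w 57.9 tilt 0.000
```

C reads -3.4 N, so it is the full one. It goes to the +y end of the ship box.

{"op": "apply_moves", "data": {
  "increments": [
    {"gripper": 30,"delta_pos": [0,-1,1.5],"dr": [0,0,0]},
    {"gripper": 30,"delta_pos": [0,-2,3.5],"dr": [0,0,0]},
    {"gripper": 30,"delta_pos": [0,-2.5,3.5],"dr": [0,0,0]},
    {"gripper": 30,"delta_pos": [0,-2.2,3.5],"dr": [0,0,0]},
    {"gripper": 30,"delta_pos": [0,-1.5,2.85],"dr": [0,0,0]}
  ]
}}

```text
t: 17.13
ee_pos: [711.2, 49.6, 115.1]
orientation: [-0.017, 1.569, 0.017]
ft_force: [0.7, 0.6, -3.0]
width: 57.9
```

{"op": "apply_moves", "data": {
  "increments": [
    {"gripper": 30,"delta_pos": [0,0,0],"dr": [0,0,0]},
    {"gripper": 30,"delta_pos": [0,0,0],"dr": [0,0,0]},
    {"gripper": 30,"delta_pos": [0,0,0],"dr": [0,0,0]},
    {"gripper": 30,"delta_pos": [0,0,0],"dr": [0,0,0]},
    {"gripper": 30,"delta_pos": [0,0,0],"dr": [0,0,0]}
  ]
}}

```text
t: 17.55
ee_pos: [707.8, 52.4, 114.9]
orientation: [-0.018, 1.572, 0.018]
ft_force: [-0.4, -0.8, -2.9]
width: 57.9
```

Run:
```python
from h import *
d=grab('wrist','w5.png');P=cloud(d);np.savez('w5.npz',P=P)
m=(P[...,2]>1.8)&(P[...,2]<6)&(P[...,0]>630)&(P[...,0]<790)&(abs(P[...,1])<125)
m=cv2.morphologyEx(m.astype(np.uint8),cv2.MORPH_OPEN,np.ones((5,5)))
n,L,s,_=cv2.connectedComponentsWithStats(m);q=P[L==1+np.argmax(s[1:,4])]
print('floor',len(q),cv2.minAreaRect(q[:,:2].astype(np.float32)))
m=(P[...,2]>30)&(P[...,2]<40)&(P[...,0]>630)&(P[...,0]<790)&((abs(P[...,1]-107)<8)|(abs(P[...,1]+109)<8))
q=P[m];
for s in(1,-1):
    a=q[q[:,1]*s>0]
    if len(a): print('end wall',s,len(a),a.mean(0),np.polyfit(a[:,0],a[:,1],1),a[:,0].min(),a[:,0].max())
to(710.5,51,10,91)
```

```text
floor 13769 ((710.5288696289062, -2.9334716796875), (131.35525512695312, 213.0635986328125), 0.5236515402793884)
end wall 1 346 [673.14801231 104.5961606   34.17582455] [1.68436688e-02 9.32578784e+01] 638.9336008295994 715.1305177550144
end wall -1 824 [ 706.23693895 -109.66871716   33.49612201] [ 4.82695741e-03 -1.13077693e+02] 640.5865899636503 780.265467525698
t 17.60 pos [708.   52.4 115. ] yaw 91.3 delta cm [10.5  -0.15  0.25] dr 0.006 F [-0.45  0.6  -2.84] w 57.8 tilt 0.000
```

{"op": "apply_moves", "data": {
  "increments": [
    {"gripper": 30,"delta_pos": [2,-0.2,0.2],"dr": [0,0,0]},
    {"gripper": 30,"delta_pos": [3,0,0],"dr": [0,0,0]},
    {"gripper": 30,"delta_pos": [3,0,0],"dr": [0,0,0]},
    {"gripper": 30,"delta_pos": [1.5,0,0],"dr": [0,0,0]},
    {"gripper": 30,"delta_pos": [0.5,0,0],"dr": [0,0,0]}
  ]
}}

```text
t: 18.02
ee_pos: [708.2, 50.1, 11.8]
orientation: [-0.018, 1.576, 0.018]
ft_force: [-0.9, -0.2, -3.3]
width: 57.9
```

{"op": "apply_moves", "data": {
  "increments": [
    {"gripper": 30,"delta_pos": [0.3,0,0],"dr": [0,0,0]},
    {"gripper": 30,"delta_pos": [0.2,0,0],"dr": [0,0,0]},
    {"gripper": 30,"delta_pos": [0,0,0],"dr": [0,0,0]},
    {"gripper": 30,"delta_pos": [0,0,0],"dr": [0,0,0]},
    {"gripper": 30,"delta_pos": [0,0,0],"dr": [0,0,0]}
  ]
}}

```text
t: 18.43
ee_pos: [711.9, 49.8, 11.4]
orientation: [-0.017, 1.569, 0.018]
ft_force: [0.3, -0.1, -2.9]
width: 57.6
```

{"op": "apply_moves", "data": {
  "increments": [
    {"gripper": 80,"delta_pos": [0,0,0],"dr": [0,0,0]},
    {"gripper": 80,"delta_pos": [0,0,0],"dr": [0,0,0]},
    {"gripper": 80,"delta_pos": [0,0,0],"dr": [0,0,0]},
    {"gripper": 80,"delta_pos": [0,0,0],"dr": [0,0,0]},
    {"gripper": 80,"delta_pos": [0,0,0],"dr": [0,0,0]}
  ]
}}

```text
t: 18.85
ee_pos: [711.2, 49.7, 10.2]
orientation: [-0.017, 1.57, 0.017]
ft_force: [0.8, -0.2, -0.2]
width: 70.3
```

{"op": "apply_moves", "data": {
  "increments": [
    {"gripper": 80,"delta_pos": [-0.5,0,0],"dr": [0,0,0]},
    {"gripper": 80,"delta_pos": [-2,0,0],"dr": [0,0,0]},
    {"gripper": 80,"delta_pos": [-3,0,0],"dr": [0,0,0]},
    {"gripper": 80,"delta_pos": [-3,0,0],"dr": [0,0,0]},
    {"gripper": 80,"delta_pos": [-1.5,0,0],"dr": [0,0,0]}
  ]
}}

```text
t: 19.27
ee_pos: [712.8, 49.8, 114.0]
orientation: [-0.017, 1.566, 0.018]
ft_force: [1.9, -0.9, 1.2]
width: 70.5
```

Run:
```python
from h import *
d=grab('wrist');P=cloud(d)
top(P,(710.5,50),(60,85))
to(457,146,100,104.2)
```

```text
n 3977 z 73.4 rect c [710.4  50.7] sz [58.  58.2] ang 1.3
t 19.32 pos [714.2  49.9 116.2] yaw 91.3 delta cm [  1.41  10.18 -25.51] dr -0.226 F [0.12 0.72 2.64] w 70.3 tilt 0.000
```

{"op": "apply_moves", "data": {
  "increments": [
    {"gripper": 80,"delta_pos": [0,0.8,-2],"dr": [0,0,0]},
    {"gripper": 80,"delta_pos": [0,1.4,-3.6],"dr": [0,0,0]},
    {"gripper": 80,"delta_pos": [0,1.4,-3.6],"dr": [0,0,0]},
    {"gripper": 80,"delta_pos": [0,1.4,-3.6],"dr": [0,0,0]},
    {"gripper": 80,"delta_pos": [0,1.5,-3.6],"dr": [0,0,0]}
  ]
}}

```text
t: 19.73
ee_pos: [543.2, 111.1, 109.0]
orientation: [-0.017, 1.572, 0.017]
ft_force: [-0.4, 0.0, -0.2]
width: 70.3
```

{"op": "apply_moves", "data": {
  "increments": [
    {"gripper": 80,"delta_pos": [0,1.5,-3.6],"dr": [0,0,0]},
    {"gripper": 80,"delta_pos": [0,1.4,-3.2],"dr": [0,0,0]},
    {"gripper": 80,"delta_pos": [0,0.8,-2],"dr": [0,0,0]},
    {"gripper": 80,"delta_pos": [0,0,0],"dr": [-0.113,0,0]},
    {"gripper": 80,"delta_pos": [0,0,0],"dr": [-0.113,0,0]}
  ]
}}

```text
t: 20.15
ee_pos: [454.8, 146.4, 109.4]
orientation: [-0.2, 1.563, 0.2]
ft_force: [0.3, -0.2, 1.1]
width: 70.4
```

{"op": "apply_moves", "data": {
  "increments": [
    {"gripper": 80,"delta_pos": [1,0,0],"dr": [0,0,0]},
    {"gripper": 80,"delta_pos": [2,0,0],"dr": [0,0,0]},
    {"gripper": 80,"delta_pos": [2,0,0],"dr": [0,0,0]},
    {"gripper": 80,"delta_pos": [0,0,0],"dr": [0,0,0]},
    {"gripper": 80,"delta_pos": [0,0,0],"dr": [0,0,0]}
  ]
}}

```text
t: 20.57
ee_pos: [455.5, 145.6, 58.5]
orientation: [-0.193, 1.566, 0.192]
ft_force: [-0.5, -0.1, 1.0]
width: 70.2
```

{"op": "apply_moves", "data": {
  "increments": [
    {"gripper": 80,"delta_pos": [0,0,0],"dr": [0,0,0]},
    {"gripper": 80,"delta_pos": [0,0,0],"dr": [0,0,0]},
    {"gripper": 80,"delta_pos": [0,0,0],"dr": [0,0,0]},
    {"gripper": 80,"delta_pos": [0,0,0],"dr": [0,0,0]},
    {"gripper": 80,"delta_pos": [0,0,0],"dr": [0,0,0]}
  ]
}}

```text
t: 20.98
ee_pos: [457.1, 146.2, 60.4]
orientation: [-0.194, 1.561, 0.195]
ft_force: [-0.5, 0.9, -0.3]
width: 70.7
```

Run:
```python
from h import *
d=grab('wrist','w6.png');P=cloud(d)
top(P,(457,146),(22,34))
o=ctrl.get_obs();m=(np.hypot(P[...,0]-457,P[...,1]-146)<65)&(P[...,2]>60)
print('tip z',np.percentile(P[m][:,2],[0.2,1,2,5]))
to(457,146,-26,104.2)
```

```text
n 4072 z 27.6 rect c [457.1 145.8] sz [75.3 45. ] ang 14.3
tip z [ 94.83356033 104.85769989 115.16822728 137.7136029 ]
t 21.03 pos [457.  146.2  60.3] yaw 104.2 delta cm [ 8.63 -0.02 -0.01] dr 0.000 F [-0.66 -0.12 -0.6 ] w 70.2 tilt 0.000
```

View pics/w6.png

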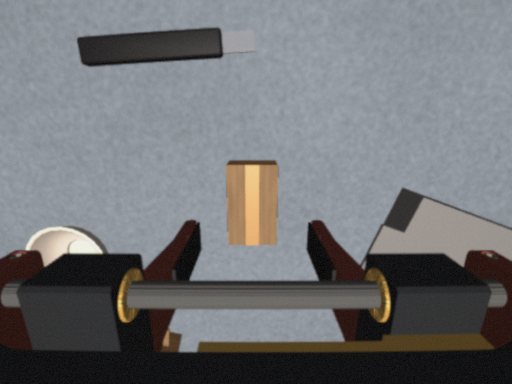

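The carton (252,203) is centred between the open fingers and aligned with them. I lower so the tips are at about z 5.

{"op": "apply_moves", "data": {
  "increments": [
    {"gripper": 80,"delta_pos": [2.5,0,0],"dr": [0,0,0]},
    {"gripper": 80,"delta_pos": [2.5,0,0],"dr": [0,0,0]},
    {"gripper": 80,"delta_pos": [1.5,0,0],"dr": [0,0,0]},
    {"gripper": 80,"delta_pos": [1,0,0],"dr": [0,0,0]},
    {"gripper": 80,"delta_pos": [0.6,0,0],"dr": [0,0,0]}
  ]
}}

```text
t: 21.45
ee_pos: [456.3, 145.9, -22.1]
orientation: [-0.195, 1.563, 0.195]
ft_force: [0.6, 0.7, -0.1]
width: 70.6
```

{"op": "apply_moves", "data": {
  "increments": [
    {"gripper": 80,"delta_pos": [0.4,0,0],"dr": [0,0,0]},
    {"gripper": 20,"delta_pos": [0,0,0],"dr": [0,0,0]},
    {"gripper": 20,"delta_pos": [0,0,0],"dr": [0,0,0]},
    {"gripper": 20,"delta_pos": [0,0,0],"dr": [0,0,0]},
    {"gripper": 20,"delta_pos": [0,0,0],"dr": [0,0,0]}
  ]
}}

```text
t: 21.87
ee_pos: [457.3, 146.2, -24.4]
orientation: [-0.195, 1.561, 0.195]
ft_force: [0.0, -0.5, 1.0]
width: 47.2
```

{"op": "apply_moves", "data": {
  "increments": [
    {"gripper": 20,"delta_pos": [0,0,0],"dr": [0,0,0]},
    {"gripper": 20,"delta_pos": [0,0,0],"dr": [0,0,0]},
    {"gripper": 20,"delta_pos": [0,0,0],"dr": [0,0,0]},
    {"gripper": 20,"delta_pos": [0,0,0],"dr": [0,0,0]},
    {"gripper": 20,"delta_pos": [0,0,0],"dr": [0,0,0]}
  ]
}}

```text
t: 22.28
ee_pos: [457.3, 146.2, -24.5]
orientation: [-0.195, 1.561, 0.195]
ft_force: [-1.0, -1.2, 6.8]
width: 45.0
```

Run:
```python
from h import *
to(457,146,84,104.2)
```

```text
t 22.28 pos [457.3 146.2 -24.5] yaw 104.2 delta cm [-10.85  -0.02  -0.02] dr 0.000 F [-1.02 -1.23  6.82] w 45.0 tilt 0.000
```

Gripped at 45 mm. I lift and carry it to the -y end of the ship box.

{"op": "apply_moves", "data": {
  "increments": [
    {"gripper": 20,"delta_pos": [-0.5,0,0],"dr": [0,0,0]},
    {"gripper": 20,"delta_pos": [-2,0,0],"dr": [0,0,0]},
    {"gripper": 20,"delta_pos": [-3,0,0],"dr": [0,0,0]},
    {"gripper": 20,"delta_pos": [-3,0,0],"dr": [0,0,0]},
    {"gripper": 20,"delta_pos": [-2,0,0],"dr": [0,0,0]}
  ]
}}

```text
t: 22.7
ee_pos: [457.2, 146.2, 82.2]
orientation: [-0.195, 1.561, 0.195]
ft_force: [1.2, -0.0, -0.1]
width: 44.7
```

{"op": "apply_moves", "data": {
  "increments": [
    {"gripper": 20,"delta_pos": [-0.5,0,0],"dr": [0.113,0,0]},
    {"gripper": 20,"delta_pos": [0,0,0],"dr": [0.113,0,0]},
    {"gripper": 20,"delta_pos": [0,-1.5,1.8],"dr": [0,0,0]},
    {"gripper": 20,"delta_pos": [0,-2.5,3],"dr": [0,0,0]},
    {"gripper": 20,"delta_pos": [0,-2.5,3],"dr": [0,0,0]}
  ]
}}

```text
t: 23.12
ee_pos: [536.3, 82.5, 85.4]
orientation: [-0.019, 1.571, 0.019]
ft_force: [1.2, 0.6, -0.7]
width: 44.9
```

{"op": "apply_moves", "data": {
  "increments": [
    {"gripper": 20,"delta_pos": [0,-2.5,3],"dr": [0,0,0]},
    {"gripper": 20,"delta_pos": [0,-2.5,3],"dr": [0,0,0]},
    {"gripper": 20,"delta_pos": [0,-2.5,3],"dr": [0,0,0]},
    {"gripper": 20,"delta_pos": [0,-2.5,3],"dr": [0,0,0]},
    {"gripper": 20,"delta_pos": [0,-2.4,3],"dr": [0,0,0]}
  ]
}}

```text
t: 23.53
ee_pos: [689.7, -39.4, 85.0]
orientation: [-0.017, 1.571, 0.017]
ft_force: [0.7, 0.1, -1.0]
width: 45.0
```

{"op": "apply_moves", "data": {
  "increments": [
    {"gripper": 20,"delta_pos": [0,-1.6,2],"dr": [0,0,0]},
    {"gripper": 20,"delta_pos": [0,0,0],"dr": [0,0,0]},
    {"gripper": 20,"delta_pos": [0,0,0],"dr": [0,0,0]},
    {"gripper": 20,"delta_pos": [0,0,0],"dr": [0,0,0]},
    {"gripper": 20,"delta_pos": [0,0,0],"dr": [0,0,0]}
  ]
}}

```text
t: 23.95
ee_pos: [707.8, -52.4, 84.6]
orientation: [-0.018, 1.572, 0.018]
ft_force: [-0.7, 0.5, -0.3]
width: 44.8
```

Run:
```python
from h import *
to(710,-53,-20,91)
```

```text
t 23.95 pos [707.8 -52.4  84.6] yaw 91.3 delta cm [10.46 -0.07  0.24] dr 0.005 F [-0.74  0.49 -0.32] w 44.8 tilt 0.000
```

{"op": "apply_moves", "data": {
  "increments": [
    {"gripper": 20,"delta_pos": [2,0,0.2],"dr": [0,0,0]},
    {"gripper": 20,"delta_pos": [3,0,0],"dr": [0,0,0]},
    {"gripper": 20,"delta_pos": [3,0,0],"dr": [0,0,0]},
    {"gripper": 20,"delta_pos": [1.5,0,0],"dr": [0,0,0]},
    {"gripper": 20,"delta_pos": [0.4,0,0],"dr": [0,0,0]}
  ]
}}

```text
t: 24.37
ee_pos: [708.0, -52.2, -17.3]
orientation: [-0.018, 1.577, 0.019]
ft_force: [-0.4, -0.2, -1.2]
width: 44.6
```

{"op": "apply_moves", "data": {
  "increments": [
    {"gripper": 20,"delta_pos": [0.3,0,0],"dr": [0,0,0]},
    {"gripper": 20,"delta_pos": [0.2,0,0],"dr": [0,0,0]},
    {"gripper": 20,"delta_pos": [0,0,0],"dr": [0,0,0]},
    {"gripper": 20,"delta_pos": [0,0,0],"dr": [0,0,0]},
    {"gripper": 20,"delta_pos": [0,0,0],"dr": [0,0,0]}
  ]
}}

```text
t: 24.78
ee_pos: [712.2, -53.4, -17.7]
orientation: [-0.018, 1.569, 0.017]
ft_force: [-0.4, 0.3, -0.7]
width: 44.6
```

{"op": "apply_moves", "data": {
  "increments": [
    {"gripper": 68,"delta_pos": [0,0,0],"dr": [0,0,0]},
    {"gripper": 68,"delta_pos": [0,0,0],"dr": [0,0,0]},
    {"gripper": 68,"delta_pos": [0,0,0],"dr": [0,0,0]},
    {"gripper": 68,"delta_pos": [0,0,0],"dr": [0,0,0]},
    {"gripper": 68,"delta_pos": [0,0,0],"dr": [0,0,0]}
  ]
}}

```text
t: 25.2
ee_pos: [711.3, -53.4, -19.0]
orientation: [-0.017, 1.571, 0.017]
ft_force: [0.3, 0.5, -0.0]
width: 59.7
```

{"op": "apply_moves", "data": {
  "increments": [
    {"gripper": 68,"delta_pos": [-0.5,0,0],"dr": [0,0,0]},
    {"gripper": 68,"delta_pos": [-2,0,0],"dr": [0,0,0]},
    {"gripper": 68,"delta_pos": [-3,0,0],"dr": [0,0,0]},
    {"gripper": 68,"delta_pos": [-3,0,0],"dr": [0,0,0]},
    {"gripper": 68,"delta_pos": [-3,0,0],"dr": [0,0,0]}
  ]
}}

```text
t: 25.62
ee_pos: [710.9, -53.3, 97.1]
orientation: [-0.017, 1.571, 0.018]
ft_force: [-0.1, -0.7, -0.8]
width: 59.8
```

Run:
```python
from h import *
d=grab('wrist');P=cloud(d)
top(P,(710,-53),(22,50)); top(P,(710,50),(60,85))
to(460.5,-142.2,100,88)
```

```text
n 3215 z 31.6 rect c [711.4 -52.5] sz [75.2 45. ] ang 1.3
  n 4756 z 73.5 rect c [710.8  50.6] sz [59.2 59. ] ang 1.5
t 25.67 pos [715.  -53.7 104.3] yaw 91.3 delta cm [  0.21  -8.28 -25.64] dr 0.057 F [2.75 0.2  3.21] w 59.6 tilt 0.000
```

Carton and full box sit flat, tops at 31.6 and 73.5. Now A.

{"op": "apply_moves", "data": {
  "increments": [
    {"gripper": 100,"delta_pos": [0,-0.6,-2],"dr": [0,0,0]},
    {"gripper": 100,"delta_pos": [0,-1.2,-3.6],"dr": [0,0,0]},
    {"gripper": 100,"delta_pos": [0,-1.2,-3.6],"dr": [0,0,0]},
    {"gripper": 100,"delta_pos": [0,-1.2,-3.6],"dr": [0,0,0]},
    {"gripper": 100,"delta_pos": [0,-1.2,-3.6],"dr": [0,0,0]}
  ]
}}

```text
t: 26.08
ee_pos: [546.9, -111.2, 96.1]
orientation: [-0.018, 1.57, 0.018]
ft_force: [0.5, -0.2, 0.2]
width: 87.1
```

{"op": "apply_moves", "data": {
  "increments": [
    {"gripper": 100,"delta_pos": [0,-1.2,-3.6],"dr": [0,0,0]},
    {"gripper": 100,"delta_pos": [0,-1.1,-3.2],"dr": [0,0,0]},
    {"gripper": 100,"delta_pos": [0,-0.6,-2],"dr": [0.057,0,0]},
    {"gripper": 100,"delta_pos": [0,0,0],"dr": [0,0,0]},
    {"gripper": 100,"delta_pos": [0,0,0],"dr": [0,0,0]}
  ]
}}

```text
t: 26.5
ee_pos: [461.1, -142.3, 96.4]
orientation: [0.028, 1.57, -0.028]
ft_force: [0.7, 1.2, -0.4]
width: 87.8
```

{"op": "apply_moves", "data": {
  "increments": [
    {"gripper": 100,"delta_pos": [0,0,0],"dr": [0,0,0]},
    {"gripper": 100,"delta_pos": [0,0,0],"dr": [0,0,0]},
    {"gripper": 100,"delta_pos": [0,0,0],"dr": [0,0,0]},
    {"gripper": 100,"delta_pos": [0,0,0],"dr": [0,0,0]},
    {"gripper": 100,"delta_pos": [0,0,0],"dr": [0,0,0]}
  ]
}}

```text
t: 26.92
ee_pos: [461.6, -141.6, 95.7]
orientation: [0.027, 1.571, -0.027]
ft_force: [0.4, 0.1, -0.2]
width: 88.0
```

Run:
```python
from h import *
d=grab('wrist');P=cloud(d)
top(P,(460.5,-142),(62,85))
to(460.5,-142.2,5,88)
```

```text
n 4346 z 69.4 rect c [ 460.3 -142.3] sz [58.3 58.4] ang 88.4
t 26.97 pos [ 461.5 -141.7   95.7] yaw 88.0 delta cm [ 9.07 -0.06 -0.1 ] dr 0.001 F [ 0.14 -1.05  0.15] w 87.9 tilt 0.000
```

{"op": "apply_moves", "data": {
  "increments": [
    {"gripper": 100,"delta_pos": [2.5,0,-0.1],"dr": [0,0,0]},
    {"gripper": 100,"delta_pos": [2.5,0,0],"dr": [0,0,0]},
    {"gripper": 100,"delta_pos": [2,0,0],"dr": [0,0,0]},
    {"gripper": 100,"delta_pos": [1.5,0,0],"dr": [0,0,0]},
    {"gripper": 100,"delta_pos": [0.6,0,0],"dr": [0,0,0]}
  ]
}}

```text
t: 27.38
ee_pos: [459.0, -141.3, 2.9]
orientation: [0.028, 1.574, -0.026]
ft_force: [0.2, 0.3, -0.2]
width: 87.7
```

{"op": "apply_moves", "data": {
  "increments": [
    {"gripper": 30,"delta_pos": [0,0,0],"dr": [0,0,0]},
    {"gripper": 30,"delta_pos": [0,0,0],"dr": [0,0,0]},
    {"gripper": 30,"delta_pos": [0,0,0],"dr": [0,0,0]},
    {"gripper": 30,"delta_pos": [0,0,0],"dr": [0,0,0]},
    {"gripper": 30,"delta_pos": [0,0,0],"dr": [0,0,0]}
  ]
}}

```text
t: 27.8
ee_pos: [460.8, -142.1, 5.7]
orientation: [0.027, 1.569, -0.028]
ft_force: [0.9, 0.9, 0.6]
width: 57.8
```

{"op": "apply_moves", "data": {
  "increments": [
    {"gripper": 30,"delta_pos": [0,0,0],"dr": [0,0,0]},
    {"gripper": 30,"delta_pos": [0,0,0],"dr": [0,0,0]},
    {"gripper": 30,"delta_pos": [0,0,0],"dr": [0,0,0]},
    {"gripper": 30,"delta_pos": [0,0,0],"dr": [0,0,0]},
    {"gripper": 30,"delta_pos": [-0.5,0,0],"dr": [0,0,0]}
  ]
}}

```text
t: 28.22
ee_pos: [459.9, -141.8, 9.9]
orientation: [0.027, 1.571, -0.027]
ft_force: [0.1, -0.0, -1.2]
width: 57.5
```

{"op": "apply_moves", "data": {
  "increments": [
    {"gripper": 30,"delta_pos": [-1.5,0,0],"dr": [0,0,0]},
    {"gripper": 30,"delta_pos": [-3,0,0],"dr": [0,0,0]},
    {"gripper": 30,"delta_pos": [-3,0,0],"dr": [0,0,0]},
    {"gripper": 30,"delta_pos": [-2,0,0],"dr": [0,0,0]},
    {"gripper": 30,"delta_pos": [-1,0,0],"dr": [0,0,0]}
  ]
}}

```text
t: 28.63
ee_pos: [461.4, -142.3, 117.7]
orientation: [0.026, 1.567, -0.028]
ft_force: [1.0, -1.0, -0.7]
width: 57.9
```

{"op": "apply_moves", "data": {
  "increments": [
    {"gripper": 30,"delta_pos": [0,0,0],"dr": [0,0,0]},
    {"gripper": 30,"delta_pos": [0,0,0],"dr": [0,0,0]},
    {"gripper": 30,"delta_pos": [0,0,0],"dr": [0,0,0]},
    {"gripper": 30,"delta_pos": [0,0,0],"dr": [0,0,0]},
    {"gripper": 30,"delta_pos": [0,0,0],"dr": [0,0,0]}
  ]
}}

```text
t: 29.05
ee_pos: [459.2, -141.6, 113.6]
orientation: [0.028, 1.573, -0.027]
ft_force: [0.0, -0.1, -0.4]
width: 57.5
```

Run:
```python
from h import *
o=[]
for i in range(6):
    d=grab('wrist');o.append(ctrl.get_obs()['ft_force'])
print(np.mean(o,0).round(2),np.std(o,0).round(2))
to(486,339,115,85)
```

```text
[ 0.25 -0.41 -0.5 ] [0.33 0.42 0.23]
t 29.35 pos [ 460.  -141.9  114.6] yaw 88.0 delta cm [-3.000e-02  4.815e+01  9.200e-01] dr 0.052 F [ 0.94 -0.62 -0.14] w 57.6 tilt 0.000
```

A reads -0.5 N, so it is empty, as it should be. I take it to the near end of the tote.

{"op": "apply_moves", "data": {
  "increments": [
    {"gripper": 30,"delta_pos": [0,2,0],"dr": [0,0,0]},
    {"gripper": 30,"delta_pos": [0,3.6,0.1],"dr": [0,0,0]},
    {"gripper": 30,"delta_pos": [0,3.6,0.1],"dr": [0,0,0]},
    {"gripper": 30,"delta_pos": [0,3.6,0.1],"dr": [0,0,0]},
    {"gripper": 30,"delta_pos": [0,3.6,0.1],"dr": [0,0,0]}
  ]
}}

```text
t: 29.77
ee_pos: [469.8, 23.3, 115.0]
orientation: [0.028, 1.57, -0.028]
ft_force: [0.2, -0.2, -0.5]
width: 57.5
```

{"op": "apply_moves", "data": {
  "increments": [
    {"gripper": 30,"delta_pos": [0,3.6,0],"dr": [0,0,0]},
    {"gripper": 30,"delta_pos": [0,3.6,0.1],"dr": [0,0,0]},
    {"gripper": 30,"delta_pos": [0,3.6,0.1],"dr": [0,0,0]},
    {"gripper": 30,"delta_pos": [0,3.6,0.1],"dr": [0,0,0]},
    {"gripper": 30,"delta_pos": [0,3.6,0.1],"dr": [0,0,0]}
  ]
}}

```text
t: 30.18
ee_pos: [479.9, 203.5, 114.9]
orientation: [0.027, 1.57, -0.027]
ft_force: [0.5, -0.6, -0.9]
width: 57.8
```

{"op": "apply_moves", "data": {
  "increments": [
    {"gripper": 30,"delta_pos": [0,3.6,0],"dr": [0,0,0]},
    {"gripper": 30,"delta_pos": [0,3.6,0.1],"dr": [0,0,0]},
    {"gripper": 30,"delta_pos": [0,3.5,0],"dr": [0,0,0]},
    {"gripper": 30,"delta_pos": [0,3,0],"dr": [0,0,0]},
    {"gripper": 30,"delta_pos": [0,0,0],"dr": [0.052,0,0]}
  ]
}}

```text
t: 30.6
ee_pos: [486.5, 343.9, 115.2]
orientation: [0.068, 1.568, -0.063]
ft_force: [-0.2, -0.2, -0.7]
width: 58.1
```

{"op": "apply_moves", "data": {
  "increments": [
    {"gripper": 30,"delta_pos": [0,0,0],"dr": [0,0,0]},
    {"gripper": 30,"delta_pos": [0,0,0],"dr": [0,0,0]},
    {"gripper": 30,"delta_pos": [0,0,0],"dr": [0,0,0]},
    {"gripper": 30,"delta_pos": [0,0,0],"dr": [0,0,0]},
    {"gripper": 30,"delta_pos": [0,0,0],"dr": [0,0,0]}
  ]
}}

```text
t: 31.02
ee_pos: [486.0, 337.6, 115.0]
orientation: [0.069, 1.57, -0.069]
ft_force: [-0.7, -0.6, -0.5]
width: 57.7
```

Run:
```python
from h import *
to(486,339,10,85)
```

```text
t 31.02 pos [486.  337.6 115. ] yaw 85.0 delta cm [ 1.05e+01  1.40e-01 -1.00e-02] dr -0.000 F [-0.67 -0.65 -0.55] w 57.7 tilt 0.000
```

{"op": "apply_moves", "data": {
  "increments": [
    {"gripper": 30,"delta_pos": [2,0.1,0],"dr": [0,0,0]},
    {"gripper": 30,"delta_pos": [3,0,0],"dr": [0,0,0]},
    {"gripper": 30,"delta_pos": [3,0,0],"dr": [0,0,0]},
    {"gripper": 30,"delta_pos": [1.5,0,0],"dr": [0,0,0]},
    {"gripper": 30,"delta_pos": [0.5,0,0],"dr": [0,0,0]}
  ]
}}

```text
t: 31.43
ee_pos: [484.4, 337.7, 12.2]
orientation: [0.067, 1.573, -0.071]
ft_force: [-0.3, 0.1, 0.3]
width: 57.5
```

{"op": "apply_moves", "data": {
  "increments": [
    {"gripper": 30,"delta_pos": [0.3,0,0],"dr": [0,0,0]},
    {"gripper": 30,"delta_pos": [0.2,0,0],"dr": [0,0,0]},
    {"gripper": 30,"delta_pos": [0,0,0],"dr": [0,0,0]},
    {"gripper": 30,"delta_pos": [0,0,0],"dr": [0,0,0]},
    {"gripper": 30,"delta_pos": [0,0,0],"dr": [0,0,0]}
  ]
}}

```text
t: 31.85
ee_pos: [486.7, 340.0, 11.0]
orientation: [0.069, 1.568, -0.067]
ft_force: [0.3, 0.5, 0.1]
width: 57.9
```

{"op": "apply_moves", "data": {
  "increments": [
    {"gripper": 80,"delta_pos": [0,0,0],"dr": [0,0,0]},
    {"gripper": 80,"delta_pos": [0,0,0],"dr": [0,0,0]},
    {"gripper": 80,"delta_pos": [0,0,0],"dr": [0,0,0]},
    {"gripper": 80,"delta_pos": [0,0,0],"dr": [0,0,0]},
    {"gripper": 80,"delta_pos": [0,0,0],"dr": [0,0,0]}
  ]
}}

```text
t: 32.27
ee_pos: [486.0, 339.6, 10.0]
orientation: [0.068, 1.57, -0.068]
ft_force: [0.5, -0.3, -0.3]
width: 70.5
```

{"op": "apply_moves", "data": {
  "increments": [
    {"gripper": 80,"delta_pos": [-0.5,0,0],"dr": [0,0,0]},
    {"gripper": 80,"delta_pos": [-2,0,0],"dr": [0,0,0]},
    {"gripper": 80,"delta_pos": [-3,0,0],"dr": [0,0,0]},
    {"gripper": 80,"delta_pos": [-3,0,0],"dr": [0,0,0]},
    {"gripper": 80,"delta_pos": [-1.5,0,0],"dr": [0,0,0]}
  ]
}}

```text
t: 32.68
ee_pos: [487.3, 340.4, 113.4]
orientation: [0.07, 1.567, -0.066]
ft_force: [0.2, 0.1, -0.4]
width: 70.1
```

Run:
```python
from h import *
d=grab('wrist');P=cloud(d)
top(P,(486,339),(60,85),45); top(P,(495,439),(60,85),45)
to(566,-150,110,90)
```

```text
n 3983 z 73.4 rect c [486.4 340.7] sz [58.2 58.8] ang 85.2
  n 4130 z 73.5 rect c [495.1 439.3] sz [58.6 58.5] ang 84.7
t 32.73 pos [488.4 341.2 115.4] yaw 85.0 delta cm [  0.39 -48.27  11.98] dr -0.087 F [1.44 1.17 2.59] w 70.3 tilt 0.000
```

Both empties stand in the tote (tops 73.4 and 73.5). Now the tape roll.

{"op": "apply_moves", "data": {
  "increments": [
    {"gripper": 90,"delta_pos": [0,-2,0.5],"dr": [0,0,0]},
    {"gripper": 90,"delta_pos": [0,-3.6,0.9],"dr": [0,0,0]},
    {"gripper": 90,"delta_pos": [0,-3.6,0.9],"dr": [0,0,0]},
    {"gripper": 90,"delta_pos": [0,-3.6,0.9],"dr": [0,0,0]},
    {"gripper": 90,"delta_pos": [0,-3.6,0.9],"dr": [0,0,0]}
  ]
}}

```text
t: 33.15
ee_pos: [512.2, 171.1, 109.6]
orientation: [0.067, 1.57, -0.068]
ft_force: [-0.4, 0.6, 0.2]
width: 79.4
```

{"op": "apply_moves", "data": {
  "increments": [
    {"gripper": 90,"delta_pos": [0,-3.6,0.9],"dr": [0,0,0]},
    {"gripper": 90,"delta_pos": [0,-3.6,0.9],"dr": [0,0,0]},
    {"gripper": 90,"delta_pos": [0,-3.6,0.9],"dr": [0,0,0]},
    {"gripper": 90,"delta_pos": [0,-3.6,0.9],"dr": [0,0,0]},
    {"gripper": 90,"delta_pos": [0,-3.6,0.9],"dr": [0,0,0]}
  ]
}}

```text
t: 33.57
ee_pos: [541.5, -12.5, 109.6]
orientation: [0.068, 1.57, -0.068]
ft_force: [0.8, 0.9, 0.0]
width: 78.9
```

{"op": "apply_moves", "data": {
  "increments": [
    {"gripper": 90,"delta_pos": [0,-3.6,0.9],"dr": [0,0,0]},
    {"gripper": 90,"delta_pos": [0,-3.6,0.9],"dr": [0,0,0]},
    {"gripper": 90,"delta_pos": [0,-3.6,0.9],"dr": [0,0,0]},
    {"gripper": 90,"delta_pos": [0,-2.9,0.9],"dr": [0,0,0]},
    {"gripper": 90,"delta_pos": [0,0,0],"dr": [-0.087,0,0]}
  ]
}}

```text
t: 33.98
ee_pos: [566.9, -155.3, 109.8]
orientation: [0.002, 1.569, -0.004]
ft_force: [1.3, 0.4, 0.1]
width: 79.1
```

{"op": "apply_moves", "data": {
  "increments": [
    {"gripper": 90,"delta_pos": [0,0,0],"dr": [0,0,0]},
    {"gripper": 90,"delta_pos": [0,0,0],"dr": [0,0,0]},
    {"gripper": 90,"delta_pos": [0,0,0],"dr": [0,0,0]},
    {"gripper": 90,"delta_pos": [0,0,0],"dr": [0,0,0]},
    {"gripper": 90,"delta_pos": [0,0,0],"dr": [0,0,0]}
  ]
}}

```text
t: 34.4
ee_pos: [565.7, -149.3, 109.8]
orientation: [-0.0, 1.571, 0.001]
ft_force: [0.6, 0.6, -0.1]
width: 78.9
```

Run:
```python
from h import *
d=grab('wrist');P=cloud(d)
q=top(P,(565,-150),(17,30))
print(cv2.minEnclosingCircle(q[:,:2].astype(np.float32)))
to(565,-151,-26,90)
```

```text
n 1898 z 23.4 rect c [ 563.9 -151.5] sz [58.8 58.7] ang 66.3
((564.2681274414062, -151.43948364257812), 29.920669555664062)
t 34.45 pos [ 565.8 -149.4  109.9] yaw 90.0 delta cm [13.59 -0.16 -0.08] dr 0.001 F [-0.85 -0.03 -0.48] w 78.8 tilt 0.000
```

{"op": "apply_moves", "data": {
  "increments": [
    {"gripper": 90,"delta_pos": [3,-0.2,-0.15],"dr": [0,0,0]},
    {"gripper": 90,"delta_pos": [3,0,0],"dr": [0,0,0]},
    {"gripper": 90,"delta_pos": [3,0,0],"dr": [0,0,0]},
    {"gripper": 90,"delta_pos": [2,0,0],"dr": [0,0,0]},
    {"gripper": 90,"delta_pos": [1,0,0],"dr": [0,0,0]}
  ]
}}

```text
t: 34.87
ee_pos: [562.6, -151.2, -12.7]
orientation: [0.0, 1.574, 0.001]
ft_force: [-0.5, -0.1, -0.9]
width: 78.9
```

{"op": "apply_moves", "data": {
  "increments": [
    {"gripper": 90,"delta_pos": [0.8,0,0],"dr": [0,0,0]},
    {"gripper": 90,"delta_pos": [0.7,0,0],"dr": [0,0,0]},
    {"gripper": 90,"delta_pos": [0,0,0],"dr": [0,0,0]},
    {"gripper": 30,"delta_pos": [0,0,0],"dr": [0,0,0]},
    {"gripper": 30,"delta_pos": [0,0,0],"dr": [0,0,0]}
  ]
}}

```text
t: 35.28
ee_pos: [565.2, -152.5, -24.1]
orientation: [-0.001, 1.569, -0.0]
ft_force: [0.5, -0.2, 0.0]
width: 68.9
```

{"op": "apply_moves", "data": {
  "increments": [
    {"gripper": 30,"delta_pos": [0,0,0],"dr": [0,0,0]},
    {"gripper": 30,"delta_pos": [0,0,0],"dr": [0,0,0]},
    {"gripper": 30,"delta_pos": [0,0,0],"dr": [0,0,0]},
    {"gripper": 30,"delta_pos": [0,0,0],"dr": [0,0,0]},
    {"gripper": 30,"delta_pos": [0,0,0],"dr": [0,0,0]}
  ]
}}

```text
t: 35.7
ee_pos: [565.1, -152.5, -24.1]
orientation: [-0.0, 1.569, -0.0]
ft_force: [0.3, 0.3, 5.5]
width: 59.7
```

{"op": "apply_moves", "data": {
  "increments": [
    {"gripper": 30,"delta_pos": [0,0,0],"dr": [0,0,0]},
    {"gripper": 30,"delta_pos": [0,0,0],"dr": [0,0,0]},
    {"gripper": 30,"delta_pos": [0,0,0],"dr": [0,0,0]},
    {"gripper": 30,"delta_pos": [0,0,0],"dr": [0,0,0]},
    {"gripper": 30,"delta_pos": [0,0,0],"dr": [0,0,0]}
  ]
}}

```text
t: 36.12
ee_pos: [565.1, -152.4, -24.1]
orientation: [-0.0, 1.569, -0.0]
ft_force: [-0.9, 0.3, 6.2]
width: 60.4
```

Run:
```python
from h import *
to(494,-374,84,83.5)
```

```text
t 36.12 pos [ 565.1 -152.4  -24.1] yaw 90.0 delta cm [-10.82 -22.16  -7.09] dr 0.114 F [-0.93  0.26  6.25] w 60.4 tilt 0.000
```

{"op": "apply_moves", "data": {
  "increments": [
    {"gripper": 30,"delta_pos": [-0.5,0,0],"dr": [0,0,0]},
    {"gripper": 30,"delta_pos": [-2,0,0],"dr": [0,0,0]},
    {"gripper": 30,"delta_pos": [-3,0,0],"dr": [0,0,0]},
    {"gripper": 30,"delta_pos": [-3,0,0],"dr": [0,0,0]},
    {"gripper": 30,"delta_pos": [-2,0,0],"dr": [0,0,0]}
  ]
}}

```text
t: 36.53
ee_pos: [564.9, -152.5, 82.4]
orientation: [-0.001, 1.569, -0.0]
ft_force: [0.8, -0.2, -0.4]
width: 60.0
```

{"op": "apply_moves", "data": {
  "increments": [
    {"gripper": 30,"delta_pos": [-0.3,-2,-0.6],"dr": [0,0,0]},
    {"gripper": 30,"delta_pos": [0,-3.6,-1.2],"dr": [0,0,0]},
    {"gripper": 30,"delta_pos": [0,-3.6,-1.2],"dr": [0,0,0]},
    {"gripper": 30,"delta_pos": [0,-3.6,-1.2],"dr": [0,0,0]},
    {"gripper": 30,"delta_pos": [0,-3.6,-1.2],"dr": [0,0,0]}
  ]
}}

```text
t: 36.95
ee_pos: [509.5, -317.5, 83.3]
orientation: [-0.001, 1.571, 0.001]
ft_force: [1.1, 0.3, -0.5]
width: 60.0
```

{"op": "apply_moves", "data": {
  "increments": [
    {"gripper": 30,"delta_pos": [0,-3.6,-1.1],"dr": [0,0,0]},
    {"gripper": 30,"delta_pos": [0,-2.2,-0.6],"dr": [0,0,0]},
    {"gripper": 30,"delta_pos": [0,0,0],"dr": [0.114,0,0]},
    {"gripper": 30,"delta_pos": [0,0,0],"dr": [0,0,0]},
    {"gripper": 30,"delta_pos": [0,0,0],"dr": [0,0,0]}
  ]
}}

```text
t: 37.37
ee_pos: [492.8, -374.1, 82.8]
orientation: [0.088, 1.57, -0.087]
ft_force: [0.1, 0.3, -0.6]
width: 59.7
```

{"op": "apply_moves", "data": {
  "increments": [
    {"gripper": 30,"delta_pos": [0,0,0],"dr": [0,0,0]},
    {"gripper": 30,"delta_pos": [0,0,0],"dr": [0,0,0]},
    {"gripper": 30,"delta_pos": [0,0,0],"dr": [0,0,0]},
    {"gripper": 30,"delta_pos": [0,0,0],"dr": [0,0,0]},
    {"gripper": 30,"delta_pos": [0,0,0],"dr": [0,0,0]}
  ]
}}

```text
t: 37.78
ee_pos: [493.6, -373.8, 82.9]
orientation: [0.088, 1.569, -0.088]
ft_force: [-0.6, -0.2, -0.9]
width: 60.1
```

Run:
```python
from h import *
d=grab('wrist','w7.png');P=cloud(d)
m=(P[...,2]>1.8)&(P[...,2]<7)&(abs(P[...,0]-494)<85)&(abs(P[...,1]+374)<85)
m=cv2.morphologyEx(m.astype(np.uint8),cv2.MORPH_OPEN,np.ones((5,5)))
n,L,s,_=cv2.connectedComponentsWithStats(m);q=P[L==1+np.argmax(s[1:,4])]
print('floor',len(q),cv2.minAreaRect(q[:,:2].astype(np.float32)))
m=(P[...,2]>30)&(P[...,2]<40)&(abs(P[...,0]-494)<95)&(abs(P[...,1]+374)<95)
print('rim',m.sum(),cv2.minAreaRect(P[m][:,:2].astype(np.float32)))
to(494,-374,-20,83.5)
```

```text
floor 9276 ((477.8486328125, -374.2854919433594), (133.17181396484375, 95.9928207397461), 83.25589752197266)
rim 1859 ((494.2237243652344, -376.2818298339844), (140.48292541503906, 140.14260864257812), 83.23849487304688)
t 37.83 pos [ 493.5 -373.9   82.9] yaw 83.5 delta cm [10.29 -0.    0.05] dr 0.001 F [-0.46 -0.65 -0.05] w 59.8 tilt 0.000
```

View pics/w7.png

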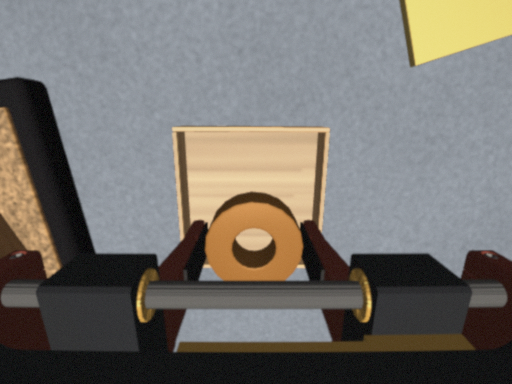

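The tray (250,200) is centred at (494,-376) with a 140 x 140 rim, and the tape is above it. I lower and release.

{"op": "apply_moves", "data": {
  "increments": [
    {"gripper": 30,"delta_pos": [2,-0.2,0.05],"dr": [0,0,0]},
    {"gripper": 30,"delta_pos": [3,0,0],"dr": [0,0,0]},
    {"gripper": 30,"delta_pos": [3,0,0],"dr": [0,0,0]},
    {"gripper": 30,"delta_pos": [1.5,0,0],"dr": [0,0,0]},
    {"gripper": 30,"delta_pos": [0.4,0,0],"dr": [0,0,0]}
  ]
}}

```text
t: 38.25
ee_pos: [491.8, -374.8, -19.1]
orientation: [0.092, 1.573, -0.087]
ft_force: [0.8, 0.3, -1.2]
width: 60.4
```

{"op": "apply_moves", "data": {
  "increments": [
    {"gripper": 30,"delta_pos": [0.3,0,0],"dr": [0,0,0]},
    {"gripper": 30,"delta_pos": [0.1,0,0],"dr": [0,0,0]},
    {"gripper": 30,"delta_pos": [0,0,0],"dr": [0,0,0]},
    {"gripper": 30,"delta_pos": [0,0,0],"dr": [0,0,0]},
    {"gripper": 30,"delta_pos": [0,0,0],"dr": [0,0,0]}
  ]
}}

```text
t: 38.67
ee_pos: [494.4, -376.9, -18.9]
orientation: [0.088, 1.567, -0.09]
ft_force: [-0.0, 0.3, -0.9]
width: 60.3
```

{"op": "apply_moves", "data": {
  "increments": [
    {"gripper": 82,"delta_pos": [0,0,0],"dr": [0,0,0]},
    {"gripper": 82,"delta_pos": [0,0,0],"dr": [0,0,0]},
    {"gripper": 82,"delta_pos": [0,0,0],"dr": [0,0,0]},
    {"gripper": 82,"delta_pos": [0,0,0],"dr": [0,0,0]},
    {"gripper": 82,"delta_pos": [0,0,0],"dr": [0,0,0]}
  ]
}}

```text
t: 39.08
ee_pos: [493.7, -376.3, -20.0]
orientation: [0.089, 1.569, -0.089]
ft_force: [0.4, -0.2, -0.3]
width: 72.0
```

{"op": "apply_moves", "data": {
  "increments": [
    {"gripper": 82,"delta_pos": [-0.5,0,0],"dr": [0,0,0]},
    {"gripper": 82,"delta_pos": [-2,0,0],"dr": [0,0,0]},
    {"gripper": 82,"delta_pos": [-3,0,0],"dr": [0,0,0]},
    {"gripper": 82,"delta_pos": [-4,0,0],"dr": [0,0,0]},
    {"gripper": 82,"delta_pos": [-4,0,0],"dr": [0,0,0]}
  ]
}}

```text
t: 39.5
ee_pos: [492.8, -375.7, 115.8]
orientation: [0.09, 1.571, -0.088]
ft_force: [0.0, -0.9, -0.5]
width: 72.1
```

{"op": "apply_moves", "data": {
  "increments": [
    {"gripper": 82,"delta_pos": [-3,0,0],"dr": [0,0,0]},
    {"gripper": 82,"delta_pos": [-2,0,0],"dr": [0,0,0]},
    {"gripper": 82,"delta_pos": [0,0,0],"dr": [0,0,0]},
    {"gripper": 82,"delta_pos": [0,0,0],"dr": [0,0,0]},
    {"gripper": 82,"delta_pos": [0,0,0],"dr": [0,0,0]}
  ]
}}

```text
t: 39.92
ee_pos: [492.9, -375.8, 163.9]
orientation: [0.09, 1.57, -0.089]
ft_force: [-0.4, 0.2, 0.0]
width: 71.9
```

Run:
```python
from h import *
d=grab('wrist');P=cloud(d)
print('tape');top(P,(494,-376),(20,32),50)
d=grab('scene','s9.png');P=cloud(d);e=grab('side','e9.png');Q=cloud(e)
for k,c,z in(('dish',(556,-10),(24,40)),('C',(710,50),(62,82)),('carton',(711,-53),(25,40)),('A',(486,340),(62,82)),('B',(495,439),(62,82))):
    print(k);top(P,c,z,45);top(Q,c,z,45)
to(0,0,0)
a=np.hstack([cv2.imread('pics/s9.png'),cv2.imread('pics/e9.png')]);cv2.imwrite('pics/f.png',cv2.resize(a,(800,300)))
```

```text
tape
  n 1402 z 27.4 rect c [ 493.1 -375.9] sz [58.8 58.5] ang 59.1
dish
  n 204 z 29.0 rect c [559.  -8.] sz [79.9 76.9] ang 49.5
  n 175 z 30.8 rect c [559.4 -13.2] sz [78.2 76.6] ang 50.7
C
  n 695 z 72.6 rect c [713.6  54.2] sz [59.6 59.3] ang 2.1
  n 9 z 73.2 rect c [686.   70.8] sz [11.2  5.9] ang 48.1
carton
  n 506 z 30.9 rect c [714.6 -49.1] sz [75.2 47.9] ang 1.5Traceback (most recent call last):
  File "<stdin>", line 6, in <module>
  File "h.py", line 20, in top
    q=P[L==1+np.argmax(s[1:,4])]
             ~~~~~~~~~^^^^^^^^^
    return _wrapfunc(a, 'argmax', axis=axis, out=out, **kwds)
    return bound(*args, **kwds)
ValueError: attempt to get argmax of an empty sequence
```

View pics/s9.png

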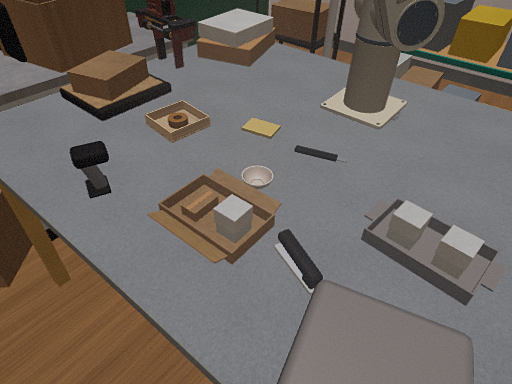

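The scene view shows the tape in the plywood tray (178,120), and the carton and full box in the ship box (200,203 and 234,217). Both empties are in the tote (410,225 and 458,250), and the dish is unmoved at (257,177). I hand in.

```bash
python3 -c "
from workcell import ctrl
print(ctrl.close_job())"
```

```text
the job is handed in; nothing more can be done
None
```

The job is done and handed in, at about 40 s of the 128 s allowed.

**What went where**
- I lifted all three gift boxes. One read about 3.4 N, so it was the full one; the other two read about 0.2 and 0.5 N.
- The full box and the flat carton are side by side in the shipping box, with tops at 73.5 mm and 31.6 mm.
- The two empty boxes stand in the grey tote, tops at 73.4 and 73.5 mm.
- The tape roll lies in the plywood tray, top at 27.4 mm.
- All of these heights match each thing resting flat on a 4 mm tray floor.

**Last checks**
- The gripper was open and well above the trays.
- In the last picture everything is in its tray, and the dish is in its place upright. It measured about (559, -10) mm, against about (556, -11) mm at the start, which is within camera error.

**What failed or disagreed**
- **Gripper offset:** the fingertips are about 31 mm behind the reported tool point, not 8 mm ahead of it as stated. My first two grasps on one gift box therefore closed above it without touching it. After that I used the measured offset.
- **Cameras:** the scene and side cameras differed by about 9 mm in y, so I took positions from the wrist camera.
- **Final script:** it stopped with an error on the carton from the side camera, with no points found there. The side camera also caught only 9 points of the full box; I think the arm was in the way. The last check of the empties is therefore the final picture, plus the wrist measurement after the second was set down.

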